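# Pack the round sawn blanks into two stacked totes

### The job

Pick out the round bar blanks and leave the square, flat and angle ones where they are. Stand both thick round blanks on end on the floor of the tote that is clipped to the bench, then set the loose tote on top of it turned end for end (pull tabs at opposite ends), so that it stacks level on the ledges instead of nesting, and last stand the thin round blank on end on the floor of that upper tote. Leave everything released and at rest.

Things in the scene. Friction and masses are not known exactly. Their poses are not given: they have to be found in the camera images.
- base_tote: Lower tote, fixed: open blue box held by steel clips at mid long sides (57 mm off centre line, 22 high). Rim 204 (x) x 68 (y) outside, 63 wide inside; below 26 up it steps in to 190 x 54 outside, 49 wide inside. 54 tall, walls 2.5, floor 3 thick; clear floor 153 x 49 (two thick blanks fit 38 either side of its middle). Origin: centre of underside; z up, x along the length to the tab end.
- loose_tote: Loose tote, empty, 0.25 kg, on the bench: same size, shape, origin and axes as base_tote but no clips; its tab first points within 35 degrees of the same way. Grip it from above at mid length across its 68 mm width, on the upright outside of its top 28 mm. Stacked, turned end for end, its origin is 48 above base_tote's, with 4.5 play all round; turned the same way it sinks in.
- base_tab (a point): Top middle of base_tote's pull tab (14 long, 40 wide, 4 thick, flush with the rim), 109 from its centre along its x, 54 above its underside. Inside the rim are three ledges, tops at 48: two in the tab-end corners, one at the middle of the other end, each within 20 of the end.
- loose_tab (a point): Top middle of loose_tote's pull tab, 109 from its centre along its x, 54 above its underside; same tab and ledges as base_tote. The foot of each tote is notched to slip past ledges when both tabs are at the same end.
- thick_round_1: Thick round blank: brass cylinder, 34 diameter, 34 tall, standing on end on the bench, about 0.26 kg. Its origin is the centre of its underside, z up.
- thick_round_2: The other thick round blank, the same: brass cylinder, 34 diameter, 34 tall, standing on end, about 0.26 kg. Its origin is the centre of its underside, z up.
- thin_round: Thin round blank: brass cylinder, 20 diameter, 34 tall, standing on end on the bench, about 0.09 kg. Its origin is the centre of its underside, z up.
- square: Square blank to be left alone: brass, 34 x 34, 34 tall, standing among the round ones. Its origin is the centre of its underside, z up.
- flat_bar: Flat-bar blank to be left alone: brass, 44 x 14, 34 tall. Its origin is the centre of its underside, z up.
- angle: Angle (L-section) blank to be left alone: brass, legs 38 x 38, 8 thick, 34 tall. Its origin is the centre of its 38 x 38 footprint, at the underside.
Not all that is in view belongs to the job. What is shaped like the thick_round_2 but brown is not meant. Leave any pink look-alike of the loose_tote alone.

How it is judged:
By the outcome, as a careful person would: the job done as asked, in the order asked, and still so for the second after the job is handed in, with the robot touching nothing.
It also fails if it takes over 106 s, if anything falls off the work surface, if the arm or the gripper's body presses on something with over 40 N, if the wrist force passes 120 N, or if a joint passes its speed limit or range.

### The arm

A 7-joint arm with a two-finger parallel gripper is mounted at the origin on the work surface. World frame = base frame: x ahead of the robot, y to its left, z up, the work surface at z = 0. Lengths are in m, angles in rad, forces in N, time in s.
With the tool pointing down it reaches from about 0.35 to 0.9 m from the base axis. Payload 8.1 kg.
Tool frame: the origin (TCP) lies at the very end of the fingers, on their centre line; the grasp point (between the pads) lies 19 mm behind it; z points along the fingers, y is the direction in which the jaws open and shut (so a half turn about z gives the same grasp; the last joint's range is limited). The gripper opens to 92 mm and grips with 3 to 60 N. Pads are 19 mm wide; open, the fingers measure 130 mm over their backs; the gripper's body (75 mm by 190 mm) begins 47 mm behind the grasp point.
Start: joints at [-1.223, 0.434, 0.025, 1.573, -0.012, 1.134, -0.075], TCP at [0.272, 0.563, 0.227] pointing down, gripper open.
Joint ranges: [-2.62, 2.62], [-0.44, 2.09], [-1.27, 1.32], [0.08, 2.57], [-1.32, 4.46], [0.12, 2], [-2.74, 2.74]. Speed limits (rad/s): [2.22, 2.22, 3.01, 3.01, 3.14, 3.14, 3.14].

### API

Orientations are given as a rotation vector (axis times angle).
In Python, from cell import observe, get_image, sign_off gives the robot as it stands.
- The arm moves only by the tool arm_command, never from a script. Its argument "deltas" is a list of rows, each an object with "xyz": the shift along the tool's x, y, z in cm, a list of three; "turn": the turn about the tool's z in degrees; "jaw": the closure in counts, from 0 (fully open) to 255 (shut). A call has 1 to 5 rows; each row is the pose to reach, as a shift and turn from the pose measured when the call began, along the tool's axes at that moment; what a row does not reach only later rows make up. A row lasts 1/12 s, in which the tool goes at most 41.7 mm and 7.16 degrees, less where a joint would pass 70% of its speed; a pose out of reach is approached as far as the arm can. A call with a gripper value outside its range is refused whole. The fingers move at their own pace and stop on an object; "force" is the grip in N (left out, the last holds). Time passes only in rows, so rows that repeat a pose let the fingers close. It gives the time, the measured TCP pose, the force and the opening at its end, in the units of the state.
- observe(): the state, without advancing time (a new reading comes with each control period).
- get_image(name): name is "side" or "top" or "wrist"; returns a dict with "frame" (420x560x3 uint8, red, green, blue), "depth" (420x560 float32, m along the optical axis (not along the pixel's ray), 0 where there is no reading), "camera_matrix" (3x3 intrinsics, pixels), "cam_to_world" (4x4, takes a point from camera to world coordinates). Camera axes: x right, y up, looking along -z (the intrinsics and any distortion apply to the point x, -y, -z); pixel columns grow to the right and rows downward; lengths in m; the calibration is good to about 2 mm. A picture is of the moment at which its call begins.
- sign_off(): hands the job in, once; it reports no verdict.
The state is a dict: "clock": time; "joints": joint angles; "dq": joint speeds; "joint_efforts": joint torques, N m; "position": TCP position; "ee_rot": TCP orientation; "force": force on the tool from outside, world axes, zero at the start; "ft_torque": the same for the moment, N m; "width": opening from 0.0 (shut) to 1.0 (fully open).
Only numpy, scipy, OpenCV 4.12 (cv2) and the standard library are available. Lean on these libraries where they do the work, as an engineer would, in place of code of your own. Each camera call takes 0.05 s, during which the arm holds its last target.

## Working session

There is one attempt and no reset: what is moved stays moved. The work goes in short steps, Python scripts to look and compute and a tool call to move; the robot and the scene stay as the last step left them, time stands still between calls to the robot, and variables do not carry over. Pictures are saved under pics/ and viewed, and the job is handed in when it is done.

Besides the shell and the picture viewer there is one more tool, called in YAML: its name, and indented under it one key for each argument. arm_command: Moves the arm, as the interface text tells. Its arguments: {"type":"object","properties":{"deltas":{"type":"array","items":{"type":"object","properties":{"xyz":{"type":"array","items":{"type":"number"}},"turn":{"type":"number"},"jaw":{"type":"number"}}}},"force":{"type":"number"}},"required":["deltas"]}

```bash
ls; mkdir -p pics
python3 - <<'E'
from cell import observe,get_image
import cv2,numpy as np
s=observe(); print({k:(np.round(v,3).tolist()) for k,v in s.items()})
for n in ("top","side"):
    im=get_image(n); np.savez(f"/tmp/{n}0.npz",**im)
    print(n,im["camera_matrix"].round(1).tolist(),im["cam_to_world"].round(3).tolist())
    cv2.imwrite(f"pics/{n}0.png",im["frame"][:,:,::-1])
E
```

```text
pics
{'clock': 0.0, 'joints': [-1.223, 0.435, 0.025, 1.574, -0.012, 1.134, -0.075], 'dq': [-0.002, 0.001, 0.0, -0.0, -0.0, -0.001, -0.001], 'joint_efforts': [-0.001, -66.785, 0.985, -31.447, -0.06, 0.043, 0.0], 'position': [0.272, 0.562, 0.226], 'ee_rot': [-0.702, -3.062, 0.002], 'force': [-0.193, -1.098, -0.715], 'ft_torque': [-0.001, 0.039, 0.026], 'width': 0.996}
top [[513.5, 0.0, 280.8], [0.0, 513.5, 216.8], [0.0, 0.0, 1.0]] [[-0.014, 0.997, -0.08, 0.407], [-1.0, -0.016, -0.015, -0.056], [-0.016, 0.08, 0.997, 1.129], [0.0, 0.0, 0.0, 1.0]]
side [[422.1, 0.0, 280.2], [0.0, 422.1, 213.2], [0.0, 0.0, 1.0]] [[-0.991, 0.105, -0.085, 0.453], [-0.134, -0.678, 0.722, 0.644], [0.019, 0.727, 0.686, 0.734], [0.0, 0.0, 0.0, 1.0]]
```

View pics/top0.png

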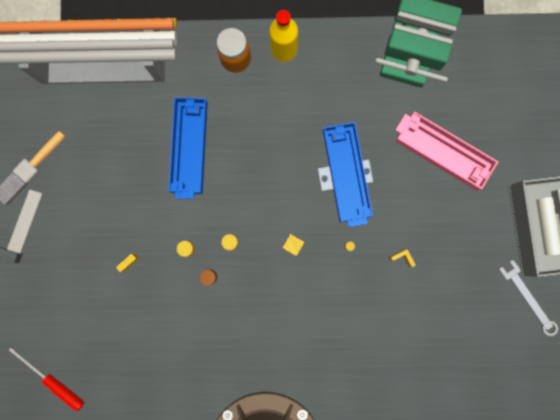

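View pics/side0.png

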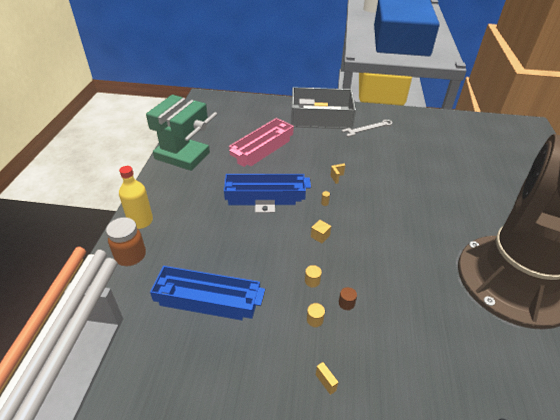

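Top view:
- **Thick round candidates:** yellow discs at (185,248) and (229,242). The brown one at (208,277) is a decoy.
- **Other blanks:** square (293,244), thin round (350,246), angle (404,258), flat bar (127,263).
- **Totes:** the clipped blue tote is at (348,174), the loose blue one at (188,147), and the pink decoy at (447,150).
- **Not part of the job:** the yellow bottle and the jar.

```bash
cat > h.py <<'E'
import numpy as np,cv2
from scipy.spatial.transform import Rotation as R
def ray(im,uv,z):
    K=im["camera_matrix"];T=im["cam_to_world"];uv=np.atleast_2d(uv).astype(float)
    d=np.c_[(uv[:,0]-K[0,2])/K[0,0],-(uv[:,1]-K[1,2])/K[1,1],-np.ones(len(uv))]@T[:3,:3].T
    o=T[:3,3]; return o+d*((z-o[2])/d[:,2])[:,None]
def cloud(im):
    K=im["camera_matrix"];T=im["cam_to_world"];D=im["depth"]
    v,u=np.mgrid[:D.shape[0],:D.shape[1]]
    p=np.stack([(u-K[0,2])/K[0,0]*D,-(v-K[1,2])/K[1,1]*D,-D],-1)
    return p@T[:3,:3].T+T[:3,3]
def hsv(im): return cv2.cvtColor(im["frame"],cv2.COLOR_RGB2HSV)
E
python3 - <<'E'
from h import *
for n in ("top","side"):
    im=dict(np.load(f"/tmp/{n}0.npz"));H=hsv(im);C=cloud(im)
    for nm,lo,hi in (("yellow",(18,120,120),(35,255,255)),("blue",(100,140,60),(125,255,255)),("brown",(3,100,50),(16,255,200))):
        m=cv2.inRange(H,lo,hi)
        if nm=="yellow": m=m & ((C[...,2]>0.028)*255).astype(np.uint8)
        k,l,s,c=cv2.connectedComponentsWithStats(m)
        for i in range(1,k):
            if s[i,4]<40 or s[i,4]>9000: continue
            mm=(l==i);z=np.median(C[mm][:,2])
            if not -0.01<z<0.12: continue
            zz=0.034
            (w),(sz),a=cv2.minAreaRect(np.argwhere(mm)[:,::-1].astype(np.float32))
            print(n,nm,s[i].tolist(),c[i].round(1),"z",z.round(3),"ray",ray(im,c[i],zz)[0,:2].round(4),"cloud",C[mm].mean(0).round(4),"rect",np.round(sz,1),round(a))
E
```

```text
top yellow [269, 19, 29, 39, 852] [283.4  38.4] z 0.102 ray [ 0.8889 -0.0509] cloud [ 0.8576 -0.0512  0.104 ] rect [38. 28.] 90
top yellow [221, 234, 16, 16, 197] [228.9 241.5] z 0.034 ray [0.4438 0.072 ] cloud [0.4434 0.0707 0.0451] rect [14.8 14.8] 45
top yellow [283, 234, 21, 21, 252] [292.8 244.3] z 0.034 ray [ 0.4359 -0.0642] cloud [ 0.4355 -0.0641  0.0472] rect [15.8 15.9] 30
top yellow [177, 241, 16, 15, 195] [184.3 248.1] z 0.034 ray [0.4312 0.1675] cloud [0.4312 0.1675 0.034 ] rect [14. 15.] 90
top yellow [345, 241, 10, 10, 70] [349.3 245.6] z 0.034 ray [ 0.4313 -0.1843] cloud [ 0.4314 -0.1843  0.0335] rect [8.2 9.2] 72
top yellow [391, 250, 24, 17, 134] [403.9 256.7] z 0.034 ray [ 0.4062 -0.299 ] cloud [ 0.4062 -0.299   0.0341] rect [17.9 17.9] 63
top yellow [116, 254, 20, 18, 142] [125.6 262.2] z 0.034 ray [0.4031 0.2932] cloud [0.4032 0.2882 0.0494] rect [ 7.1 20.5] 45
top blue [168, 97, 39, 102, 3318] [187.4 146.8] z 0.022 ray [0.6505 0.1608] cloud [0.6527 0.1624 0.0258] rect [ 33.9 101.4] 3
top blue [323, 122, 50, 105, 3286] [347.6 173.5] z 0.015 ray [ 0.5861 -0.1845] c
[... 1376 characters left out ...]
[0.4042 0.2957] cloud [0.4045 0.2972 0.0372] rect [26.7  8.4] 54
side blue [224, 174, 87, 31, 2337] [264.9 187.8] z 0.034 ray [ 0.5908 -0.1821] cloud [ 0.5904 -0.1805  0.0357] rect [30. 86.] 90
side blue [150, 266, 115, 54, 4139] [206.6 292.6] z 0.028 ray [0.654  0.1592] cloud [0.6549 0.1578 0.0326] rect [112.3  40.3] 9
side brown [496, 0, 64, 72, 3733] [532.4  32.2] z 0.03 ray [-0.4374 -1.4628] cloud [-0.4303 -1.4565  0.0363] rect [71. 63.] 90
side brown [108, 229, 37, 37, 797] [128.2 250.1] z 0.044 ray [0.8528 0.0746] cloud [0.8457 0.0844 0.0458] rect [32.3 33.2] 73
side brown [339, 287, 18, 23, 313] [347.2 297.9] z 0.032 ray [0.3735 0.1305] cloud [0.3732 0.1281 0.0308] rect [16.5 21.6] 16
```

Run:
```python
from h import *
im=dict(np.load(f"/tmp/top0.npz"))
f=im["frame"][:,:,::-1]
cv2.imwrite("pics/crop0.png",np.hstack([cv2.resize(f[85:295,110:250],None,fx=2.8,fy=2.8,interpolation=cv2.INTER_CUBIC),cv2.resize(f[85:295,275:415],None,fx=2.8,fy=2.8,interpolation=cv2.INTER_CUBIC)]))
```

```text
(no output)
```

View pics/crop0.png

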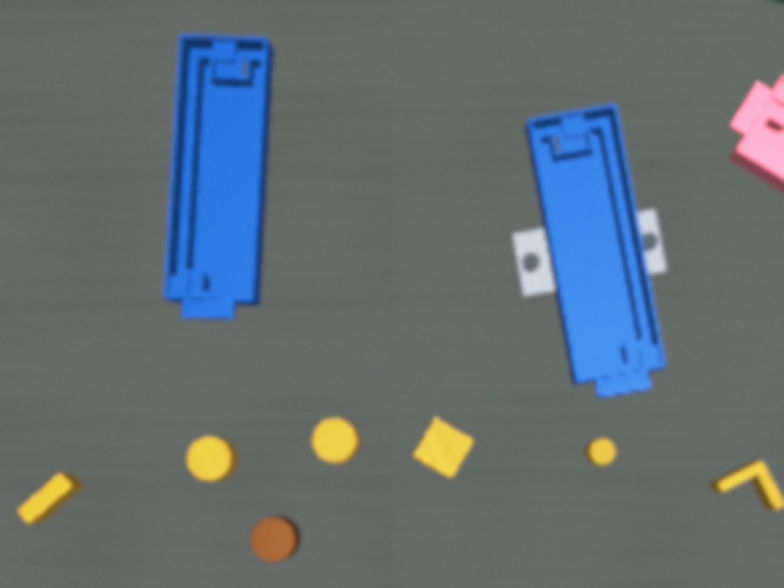

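```bash
cat >> h.py <<'E'
def tote(im,box,zr=0.054,verbose=True,zt=0.005):
    """box: world xmin,xmax,ymin,ymax; returns centre, yaw of tab axis"""
    C=cloud(im);m=cv2.inRange(hsv(im),(100,120,40),(128,255,255))>0
    s=m&(abs(C[...,2]-zr)<zt)&(C[...,0]>box[0])&(C[...,0]<box[1])&(C[...,1]>box[2])&(C[...,1]<box[3])
    v,u=np.nonzero(s)
    p=ray(im,np.c_[u,v],zr)[:,:2].astype(np.float32)
    c,sz,a=cv2.minAreaRect(p); b=cv2.boxPoints((c,sz,a))
    e0,e1=b[1]-b[0],b[2]-b[1]; L=e0 if np.linalg.norm(e0)>np.linalg.norm(e1) else e1
    ax=L/np.linalg.norm(L); c=np.array(c); n=np.array([-ax[1],ax[0]])
    q=(p-c)@np.c_[ax,n]; h=max(sz)/2
    wp=np.ptp(q[q[:,0]>h-.010][:,1]);wm=np.ptp(q[q[:,0]<-h+.010][:,1])
    if wm<wp: ax=-ax   # tab end is narrow
    ctr=c-ax*0.007
    if verbose: print("n",len(p),"size",np.round(sz,4),"ends w",wp.round(3),wm.round(3),"ctr",ctr.round(4),"tab dir deg",np.degrees(np.arctan2(ax[1],ax[0])).round(2),"tab",(ctr+ax*.109).round(3))
    return ctr,ax
E
python3 - <<'E'
from h import *
for n in ("top","side"):
    im=dict(np.load(f"/tmp/{n}0.npz"))
    print(n,"base");tote(im,(.45,.72,-.3,-.1))
    print(n,"loose");tote(im,(.5,.8,.08,.25))
E
```

```text
top base
n 544 size [0.218  0.0687] ends w 0.068 0.039 ctr [ 0.589  -0.1814] tab dir deg -170.96 tab [ 0.481 -0.199]
top loose
n 558 size [0.0694 0.2181] ends w 0.067 0.039 ctr [0.6525 0.1585] tab dir deg 176.84 tab [0.544 0.164]
side base
n 403 size [0.2168 0.0722] ends w 0.072 0.036 ctr [ 0.5907 -0.1778] tab dir deg -170.93 tab [ 0.483 -0.195]
side loose
n 722 size [0.072  0.2173] ends w 0.071 0.04 ctr [0.6544 0.1615] tab dir deg 176.85 tab [0.546 0.167]
```

```bash
cat >> h.py <<'E'
def go(x,y,z,yaw_y,s=None):
    """print tool-frame cm shift and turn to reach; yaw_y = world heading (deg, mod 180 unless abs) of tool y"""
    from cell import observe
    s=s or observe(); M=R.from_rotvec(s["ee_rot"]).as_matrix()
    d=M.T@(np.array([x,y,z])-s["position"])*100
    cur=np.degrees(np.arctan2(M[1,1],M[0,1]))
    t=-(yaw_y-cur); t=(t+90)%180-90
    print("t",round(s["clock"],2),"pos",np.round(s["position"],4),"yaw_y",cur.round(1),"tilt",np.degrees(np.arccos(-M[2,2])).round(2),"j7",round(float(s["joints"][6]),2),"w",round(float(s["width"]),3),"F",np.round(s["force"],1),"-> d",d.round(2),"turn",t.round(1))
E
python3 -c "
from h import *
go(.432,.1685,.12,9)"
```

```text
t 0.1 pos [0.2721 0.5621 0.226 ] yaw_y 64.2 tilt 0.08 j7 -0.08 w 1.003 F [-0.2  0.5  0.1] -> d [-31.54 -28.45  10.65] turn 55.2
```

arm_command:
  deltas:
    - {"xyz": [-31.5, -28.4, 6], "turn": 55, "jaw": 80}
    - {"xyz": [-31.5, -28.4, 6], "turn": 55, "jaw": 80}
    - {"xyz": [-31.5, -28.4, 6], "turn": 55, "jaw": 80}
    - {"xyz": [-31.5, -28.4, 6], "turn": 55, "jaw": 80}
    - {"xyz": [-31.5, -28.4, 6], "turn": 55, "jaw": 80}
  force: 25

```text
clock: 0.52
position: [0.35, 0.3693, 0.197]
ee_rot: [1.618, 2.693, -0.002]
force: [2.0, 0.1, 0.7]
width: 0.706
```

```bash
python3 -c "
from h import *
go(.432,.1685,.10,9)"
```

```text
t 0.52 pos [0.35   0.3693 0.197 ] yaw_y 28.0 tilt 0.07 j7 -0.36 w 0.706 F [2.  0.1 0.7] -> d [-21.57  -2.19   9.72] turn 19.0
```

arm_command:
  deltas:
    - {"xyz": [-21.6, -2.2, 5], "turn": 19, "jaw": 80}
    - {"xyz": [-21.6, -2.2, 5], "turn": 19, "jaw": 80}
    - {"xyz": [-21.6, -2.2, 7], "turn": 19, "jaw": 80}
    - {"xyz": [-21.6, -2.2, 8], "turn": 19, "jaw": 80}
    - {"xyz": [-21.6, -2.2, 9], "turn": 19, "jaw": 80}

```text
clock: 0.93
position: [0.4231, 0.1907, 0.124]
ee_rot: [2.04, 2.387, 0.001]
force: [-0.0, 0.9, 0.1]
width: 0.688
```

```bash
python3 -c "
from h import *
go(.432,.1685,.007,9)
from cell import get_image
im=get_image('wrist');np.savez('/tmp/w1.npz',**im)
cv2.imwrite('pics/w1.png',im['frame'][:,:,::-1])
m=cv2.inRange(hsv(im),(18,120,120),(35,255,255));C=cloud(im)
k,l,s,c=cv2.connectedComponentsWithStats(m)
for i in range(1,k):
  if s[i,4]>200: print(s[i],c[i].round(1),np.median(C[l==i],0).round(4), ray(im,c[i],.034).round(4))
"
```

```text
t 0.93 pos [0.4231 0.1907 0.124 ] yaw_y 9.0 tilt 0.08 j7 -0.23 w 0.688 F [-0.   0.9  0.1] -> d [-2.33  0.52 11.71] turn -0.0
[ 253   49   43   61 1066] [273.4  78.3] [0.4029 0.2941 0.0346] [[0.4032 0.2941 0.034 ]]
[266 206  37  43 869] [285.  227.3] [0.433  0.1726 0.0343] [[0.4325 0.1722 0.034 ]]
[153 246  22  53 552] [161.8 271.8] [0.3862 0.2157 0.2085] [[0.3251 0.1104 0.034 ]]
[383 246  22  53 546] [395.6 272.1] [0.4517 0.2262 0.2088] [[0.5426 0.1443 0.034 ]]
[ 209  292  309   24 2238] [363.6 309.8] [0.4489 0.2163 0.2166] [[0.5222 0.0998 0.034 ]]
```

View pics/w1.png

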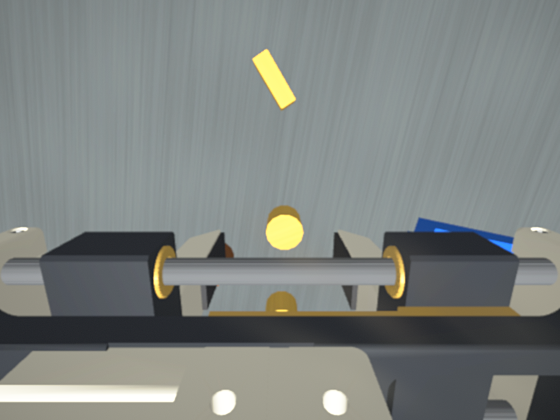

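Wrist view: the thick blank is at (285,230), between the fingers; the flat bar (273,78) is well clear. I'll use (0.4325, 0.170).

arm_command:
  deltas:
    - {"xyz": [-2.15, 0.55, 3], "turn": 0, "jaw": 80}
    - {"xyz": [-2.15, 0.55, 7], "turn": 0, "jaw": 80}
    - {"xyz": [-2.15, 0.55, 10], "turn": 0, "jaw": 80}
    - {"xyz": [-2.15, 0.55, 11.6], "turn": 0, "jaw": 80}
    - {"xyz": [-2.15, 0.55, 11.6], "turn": 0, "jaw": 80}

```text
clock: 1.4
position: [0.4302, 0.1601, 0.0017]
ee_rot: [2.05, 2.38, -0.017]
force: [0.2, 0.2, 0.1]
width: 0.685
```

arm_command:
  deltas:
    - {"xyz": [0, 0, 0.15], "turn": 0, "jaw": 200}
    - {"xyz": [0, 0, 0.15], "turn": 0, "jaw": 200}
    - {"xyz": [0, 0, 0.15], "turn": 0, "jaw": 200}
    - {"xyz": [0, 0, 0.15], "turn": 0, "jaw": 200}
    - {"xyz": [0, 0, 0.15], "turn": 0, "jaw": 200}

```text
clock: 1.82
position: [0.4308, 0.1605, 0.0005]
ee_rot: [2.049, 2.379, -0.015]
force: [2.3, 0.7, 0.5]
width: 0.371
```

```bash
python3 -c "
from h import *
go(.432,.17,.14,9)"
```

```text
t 1.82 pos [0.4308 0.1605 0.0005] yaw_y 8.5 tilt 0.56 j7 -0.07 w 0.371 F [2.3 0.7 0.5] -> d [  0.81   0.17 -13.96] turn -0.5
```

The first reading was taken while the arm was still moving, so the grip ended up about 9 mm off in y. I'll open, recentre and grip again.

arm_command:
  deltas:
    - {"xyz": [0, 0, -0.5], "turn": 0, "jaw": 80}
    - {"xyz": [0, 0, -0.5], "turn": 0, "jaw": 80}
    - {"xyz": [0, 0, -0.5], "turn": 0, "jaw": 80}
    - {"xyz": [0, 0, -0.5], "turn": 0, "jaw": 80}

```text
clock: 2.15
position: [0.4304, 0.1606, 0.0055]
ee_rot: [2.049, 2.38, -0.016]
force: [-0.2, 0.0, -0.1]
width: 0.617
```

```bash
python3 -c "
from h import *
from cell import get_image
ims=[get_image(n) for n in ('side','top')]
go(.432,.17,.006,9)
for im in ims:
  m=cv2.inRange(hsv(im),(18,120,120),(35,255,255));C=cloud(im)
  m[(C[...,2]<.028)|(C[...,2]>.04)]=0
  k,l,s,c=cv2.connectedComponentsWithStats(m)
  for i in range(1,k):
    if s[i,4]>40: print(s[i],c[i].round(1),np.median(C[l==i],0).round(4), ray(im,c[i],.034).round(4))
cv2.imwrite('pics/s2.png',cv2.resize(ims[0]['frame'][200:400,200:460,::-1],None,fx=3,fy=3))
"
```

```text
t 2.25 pos [0.4305 0.1605 0.0054] yaw_y 8.5 tilt 0.58 j7 -0.07 w 0.672 F [-1.  -0.1  0.3] -> d [ 0.91  0.29 -0.07] turn -0.5
[125 209  26  13  82] [140.9 216.5] [ 0.8613 -0.029   0.0349] [[ 0.8649 -0.0315  0.034 ]]
[309 310  17  10  45] [317.4 316. ] [0.4297 0.1818 0.0327] [[0.4296 0.1812 0.034 ]]
[317 366  21  22  45] [326.9 378.6] [0.4046 0.3039 0.032 ] [[0.4048 0.303  0.034 ]]
[271  47  26  11  55] [283.6  53.5] [ 0.8533 -0.0495  0.034 ] [[ 0.8547 -0.0508  0.034 ]]
[221 234  16  16 193] [228.9 241.6] [0.443  0.0719 0.0343] [[0.4437 0.0721 0.034 ]]
[283 234  21  21 251] [292.8 244.3] [ 0.4364 -0.0646  0.034 ] [[ 0.436  -0.0643  0.034 ]]
[345 242  10   9  67] [349.4 245.6] [ 0.4306 -0.1837  0.0342] [[ 0.4314 -0.1844  0.034 ]]
[391 250  24  17 136] [403.8 256.6] [ 0.4078 -0.3023  0.0338] [[ 0.4064 -0.2988  0.034 ]]
```

View pics/s2.png

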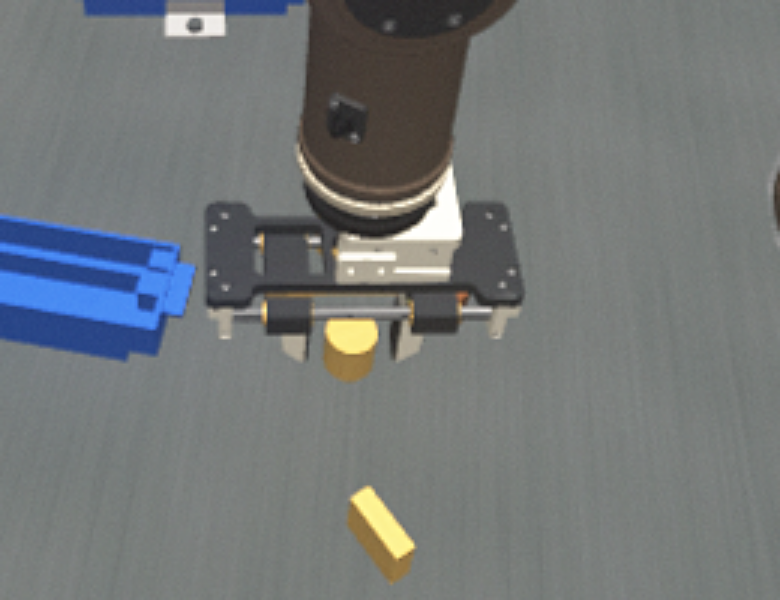

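Side view: the blank is still standing near y≈0.169, ahead of the fingers. Shifting 9 mm along tool x.

arm_command:
  deltas:
    - {"xyz": [0.4, 0.1, 0], "turn": 0, "jaw": 80}
    - {"xyz": [0.9, 0.1, 0], "turn": 0, "jaw": 80}
    - {"xyz": [0.9, 0.1, 0], "turn": 0, "jaw": 80}
    - {"xyz": [0.9, 0.1, 0], "turn": 0, "jaw": 80}

```text
clock: 2.58
position: [0.4301, 0.1701, 0.0052]
ee_rot: [2.048, 2.381, -0.016]
force: [-0.5, -0.1, 0.7]
width: 0.687
```

arm_command:
  deltas:
    - {"xyz": [0, 0, 0], "turn": 0, "jaw": 200}
    - {"xyz": [0, 0, 0], "turn": 0, "jaw": 200}
    - {"xyz": [0, 0, 0], "turn": 0, "jaw": 200}
    - {"xyz": [0, 0, 0], "turn": 0, "jaw": 200}
    - {"xyz": [0, 0, 0], "turn": 0, "jaw": 200}

```text
clock: 3.0
position: [0.4299, 0.17, 0.0052]
ee_rot: [2.048, 2.381, -0.016]
force: [-0.9, -0.4, 1.4]
width: 0.374
```

```bash
python3 -c "
from h import *
go(.432,.17,.12,9)"
```

```text
t 3.0 pos [0.4299 0.17   0.0052] yaw_y 8.6 tilt 0.59 j7 -0.09 w 0.374 F [-0.9 -0.4  1.4] -> d [ -0.12   0.12 -11.48] turn -0.4
```

arm_command:
  deltas:
    - {"xyz": [0, 0, -3], "turn": 0, "jaw": 200}
    - {"xyz": [0, 0, -7], "turn": 0, "jaw": 200}
    - {"xyz": [0, 0, -11.5], "turn": 0, "jaw": 200}
    - {"xyz": [0, 0, -11.5], "turn": 0, "jaw": 200}
    - {"xyz": [0, 0, -11.5], "turn": 0, "jaw": 200}

```text
clock: 3.42
position: [0.432, 0.1718, 0.1222]
ee_rot: [2.047, 2.38, -0.008]
force: [-0.3, 0.7, -3.0]
width: 0.364
```

```bash
python3 -c "
from h import *
go(.5523,-.1856,.12,9)"
```

```text
t 3.42 pos [0.432  0.1718 0.1222] yaw_y 8.6 tilt 0.34 j7 -0.18 w 0.364 F [-0.3  0.7 -3. ] -> d [-37.14   6.55   0.4 ] turn -0.4
```

arm_command:
  deltas:
    - {"xyz": [-4, 0.7, 0], "turn": 0, "jaw": 200}
    - {"xyz": [-8, 1.4, 0], "turn": 0, "jaw": 200}
    - {"xyz": [-12, 2.1, 0], "turn": 0, "jaw": 200}
    - {"xyz": [-16, 2.8, 0], "turn": 0, "jaw": 200}
    - {"xyz": [-17, 3, 0], "turn": 0, "jaw": 200}

```text
clock: 3.83
position: [0.4874, 0.0011, 0.1217]
ee_rot: [2.054, 2.371, -0.013]
force: [-0.3, -0.8, -3.4]
width: 0.362
```

arm_command:
  deltas:
    - {"xyz": [0, 0, 0], "turn": 0, "jaw": 200}
    - {"xyz": [0, 0, 0], "turn": 0, "jaw": 200}

```text
clock: 4.0
position: [0.486, -0.0003, 0.12]
ee_rot: [2.059, 2.369, -0.018]
force: [-0.5, -0.7, -3.6]
width: 0.369
```

```bash
python3 -c "
from h import *
go(.5523,-.1856,.12,9)"
```

```text
t 4.0 pos [ 4.86e-01 -3.00e-04  1.20e-01] yaw_y 8.0 tilt 0.67 j7 0.22 w 0.369 F [-0.5 -0.7 -3.6] -> d [-19.27   3.98   0.16] turn -1.0
```

arm_command:
  deltas:
    - {"xyz": [-5, 1, 0], "turn": -1, "jaw": 200}
    - {"xyz": [-10, 2, 0], "turn": -1, "jaw": 200}
    - {"xyz": [-15, 3, 0], "turn": -1, "jaw": 200}
    - {"xyz": [-18, 3.7, 0], "turn": -1, "jaw": 200}
    - {"xyz": [-19.3, 4, 0.2], "turn": -1, "jaw": 200}

```text
clock: 4.42
position: [0.5531, -0.1869, 0.1188]
ee_rot: [2.038, 2.389, -0.019]
force: [0.4, 0.9, -2.2]
width: 0.366
```

arm_command:
  deltas:
    - {"xyz": [0, 0, 0], "turn": 0, "jaw": 200}
    - {"xyz": [0, 0, 0], "turn": 0, "jaw": 200}

```text
clock: 4.58
position: [0.5528, -0.1868, 0.1173]
ee_rot: [2.04, 2.389, -0.02]
force: [0.2, 1.1, -3.7]
width: 0.366
```

```bash
python3 -c "
from h import *
from cell import get_image
im=get_image('side');t=get_image('top')
go(.5523,-.1856,.0085,9)
f=cv2.resize(im['frame'][120:270,180:380,::-1],None,fx=4,fy=4)
cv2.imwrite('pics/s3.png',f)
"
```

```text
t 4.68 pos [ 0.5526 -0.184   0.1175] yaw_y 9.2 tilt 0.68 j7 0.61 w 0.363 F [ 0.   0.3 -3.2] -> d [-0.08  0.05 10.9 ] turn 0.2
```

View pics/s3.png

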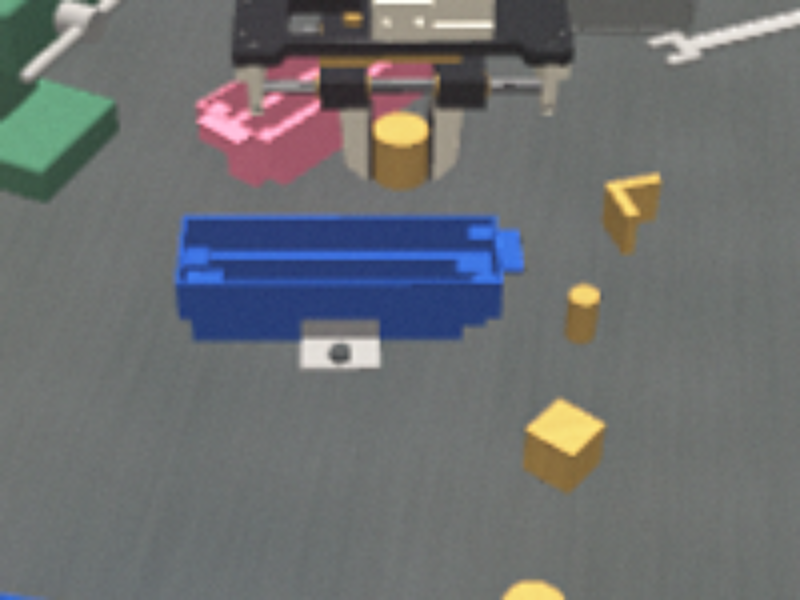

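Side view: the blank is upright in the fingers at (400,150), over the tab half of the tote. Descending.

arm_command:
  deltas:
    - {"xyz": [-0.1, 0.05, 3], "turn": 0, "jaw": 200}
    - {"xyz": [-0.1, 0.05, 6.5], "turn": 0, "jaw": 200}
    - {"xyz": [-0.1, 0.05, 9], "turn": 0, "jaw": 200}
    - {"xyz": [-0.1, 0.05, 10.3], "turn": 0, "jaw": 200}
    - {"xyz": [-0.1, 0.05, 10.3], "turn": 0, "jaw": 200}

```text
clock: 5.1
position: [0.5498, -0.1818, 0.0112]
ee_rot: [-2.027, -2.39, 0.021]
force: [-0.3, 0.2, -2.7]
width: 0.362
```

arm_command:
  deltas:
    - {"xyz": [0, 0, 0.1], "turn": 0, "jaw": 200}
    - {"xyz": [0, 0, 0.1], "turn": 0, "jaw": 200}

```text
clock: 5.27
position: [0.5499, -0.1796, 0.0105]
ee_rot: [-2.023, -2.392, 0.02]
force: [-0.6, 0.1, -2.2]
width: 0.362
```

```bash
python3 -c "
from h import *
go(.5523,-.1856,.0082,9)
"
```

```text
t 5.27 pos [ 0.5499 -0.1796  0.0105] yaw_y 9.6 tilt 0.9 j7 0.68 w 0.362 F [-0.6  0.1 -2.2] -> d [-0.63  0.14  0.23] turn 0.6
```

arm_command:
  deltas:
    - {"xyz": [-0.4, 0.14, 0], "turn": 0, "jaw": 200}
    - {"xyz": [-0.55, 0.14, 0], "turn": 0, "jaw": 200}
    - {"xyz": [-0.55, 0.14, 0.1], "turn": 0, "jaw": 200}
    - {"xyz": [-0.55, 0.14, 0.15], "turn": 0, "jaw": 200}
    - {"xyz": [-0.55, 0.14, 0.15], "turn": 0, "jaw": 200}

```text
clock: 5.68
position: [0.5523, -0.185, 0.0092]
ee_rot: [-2.024, -2.392, 0.02]
force: [1.1, -0.8, -3.4]
width: 0.364
```

```bash
python3 -c "
from h import *
go(.5523,-.1856,.0082,9)
"
```

```text
t 5.68 pos [ 0.5523 -0.185   0.0092] yaw_y 9.5 tilt 0.88 j7 0.68 w 0.364 F [ 1.1 -0.8 -3.4] -> d [-0.06 -0.    0.1 ] turn 0.5
```

arm_command:
  deltas:
    - {"xyz": [0, 0, 0.1], "turn": 0, "jaw": 200}
    - {"xyz": [0, 0, 0.15], "turn": 0, "jaw": 200}
    - {"xyz": [0, 0, 0.15], "turn": 0, "jaw": 138}
    - {"xyz": [0, 0, 0.15], "turn": 0, "jaw": 138}
    - {"xyz": [0, 0, 0.15], "turn": 0, "jaw": 138}

```text
clock: 6.1
position: [0.5525, -0.1851, 0.0079]
ee_rot: [-2.024, -2.392, 0.02]
force: [0.3, -0.7, 0.5]
width: 0.455
```

arm_command:
  deltas:
    - {"xyz": [0, 0, -2], "turn": 0, "jaw": 138}
    - {"xyz": [0, 0, -6], "turn": 0, "jaw": 138}
    - {"xyz": [0, 0, -9], "turn": 0, "jaw": 138}
    - {"xyz": [0, 0, -10.5], "turn": 0, "jaw": 100}
    - {"xyz": [0, 0, -10.5], "turn": 0, "jaw": 80}

```text
clock: 6.52
position: [0.5564, -0.1856, 0.1168]
ee_rot: [-2.028, -2.397, 0.015]
force: [0.5, -1.0, 0.4]
width: 0.559
```

```bash
python3 -c "
from h import *
go(.443,.073,.12,9)
"
```

```text
t 6.52 pos [ 0.5564 -0.1856  0.1168] yaw_y 9.5 tilt 0.55 j7 0.63 w 0.559 F [ 0.5 -1.   0.4] -> d [27.37 -6.91 -0.39] turn 0.5
```

arm_command:
  deltas:
    - {"xyz": [4, -1, 0], "turn": 0, "jaw": 80}
    - {"xyz": [8, -2, 0], "turn": 0, "jaw": 80}
    - {"xyz": [12, -3, 0], "turn": 0, "jaw": 80}
    - {"xyz": [16, -4, 0], "turn": 0, "jaw": 80}
    - {"xyz": [19, -4.8, 0], "turn": 0, "jaw": 80}

```text
clock: 6.93
position: [0.4756, -0.0032, 0.1155]
ee_rot: [-2.025, -2.397, 0.016]
force: [0.5, 1.5, -0.2]
width: 0.684
```

arm_command:
  deltas:
    - {"xyz": [3, -0.7, 0], "turn": 0, "jaw": 80}
    - {"xyz": [6.5, -1.6, 0], "turn": 0, "jaw": 80}
    - {"xyz": [8, -2, 0], "turn": 0, "jaw": 80}
    - {"xyz": [8, -2, 0], "turn": 0, "jaw": 80}
    - {"xyz": [8, -2, 0], "turn": 0, "jaw": 80}

```text
clock: 7.35
position: [0.4421, 0.073, 0.115]
ee_rot: [-2.022, -2.399, 0.016]
force: [-0.2, 0.1, -0.4]
width: 0.686
```

```bash
python3 -c "
from h import *
from cell import get_image
t=get_image('side');im=get_image('wrist')
cv2.imwrite('pics/w4.png',np.hstack([cv2.resize(t['frame'][160:260,200:320,::-1],None,fx=3.3,fy=4.2),cv2.resize(im['frame'][:,:,::-1],(400,420))]))
C=cloud(im);m=cv2.inRange(hsv(im),(18,120,120),(35,255,255))
m[abs(C[...,2]-.034)>.004]=0
k,l,s,c=cv2.connectedComponentsWithStats(m)
for i in range(1,k):
    if s[i,4]>100: print(s[i],c[i].round(1),ray(im,c[i],.034).round(4))
go(.4425,.073,.0055,9)
"
```

```text
[263 189  39  39 550] [282.  208.5] [[0.4451 0.0725 0.034 ]]
t 7.45 pos [0.4428 0.0714 0.1152] yaw_y 9.6 tilt 0.62 j7 0.07 w 0.685 F [ 0.8 -0.2 -0.2] -> d [ 0.21  0.1  10.97] turn 0.6
```

View pics/w4.png

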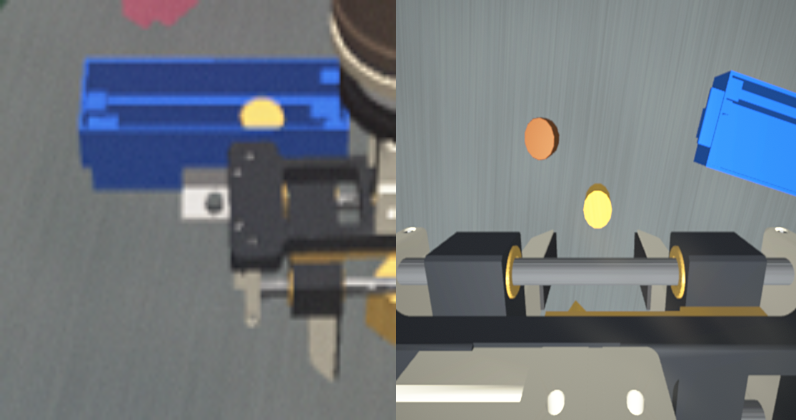

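The first blank stands in the clipped tote (side view, 262,115), and thick_round_2 is at (0.444, 0.073) with the brown decoy clear. Descending and gripping.

arm_command:
  deltas:
    - {"xyz": [0.2, 0.2, 3], "turn": 0.5, "jaw": 80}
    - {"xyz": [0.2, 0.2, 7], "turn": 0.5, "jaw": 80}
    - {"xyz": [0.2, 0.2, 10], "turn": 0.5, "jaw": 80}
    - {"xyz": [0.2, 0.2, 10.9], "turn": 0.5, "jaw": 80}
    - {"xyz": [0.2, 0.2, 10.9], "turn": 0.5, "jaw": 80}

```text
clock: 7.87
position: [0.4423, 0.0712, 0.0044]
ee_rot: [-2.039, -2.383, 0.023]
force: [-0.1, -0.4, 1.1]
width: 0.684
```

```bash
python3 -c "
from h import *
go(.444,.073,.0055,9)
"
```

```text
t 7.87 pos [0.4423 0.0712 0.0044] yaw_y 8.9 tilt 0.88 j7 0.18 w 0.684 F [-0.1 -0.4  1.1] -> d [ 0.15  0.2  -0.11] turn -0.1
```

arm_command:
  deltas:
    - {"xyz": [0.2, 0.2, -0.1], "turn": 0, "jaw": 80}
    - {"xyz": [0.2, 0.2, -0.1], "turn": 0, "jaw": 200}
    - {"xyz": [0.2, 0.2, -0.1], "turn": 0, "jaw": 200}
    - {"xyz": [0.2, 0.2, -0.1], "turn": 0, "jaw": 200}
    - {"xyz": [0.2, 0.2, -0.1], "turn": 0, "jaw": 200}

```text
clock: 8.28
position: [0.4446, 0.0738, 0.0063]
ee_rot: [-2.039, -2.384, 0.02]
force: [-0.3, 0.4, 0.0]
width: 0.448
```

arm_command:
  deltas:
    - {"xyz": [0, 0, 0], "turn": 0, "jaw": 200}
    - {"xyz": [0, 0, -3], "turn": 0, "jaw": 200}
    - {"xyz": [0, 0, -7], "turn": 0, "jaw": 200}
    - {"xyz": [0, 0, -11.5], "turn": 0, "jaw": 200}
    - {"xyz": [0, 0, -11.5], "turn": 0, "jaw": 200}

```text
clock: 8.7
position: [0.4491, 0.075, 0.1271]
ee_rot: [-2.042, -2.387, 0.009]
force: [2.0, 0.6, -2.5]
width: 0.361
```

```bash
python3 -c "
from h import *
go(.6253,-.1741,.12,9)
"
```

```text
t 8.7 pos [0.4491 0.075  0.1271] yaw_y 8.9 tilt 0.31 j7 0.06 w 0.361 F [ 2.   0.6 -2.5] -> d [-27.33  13.56   0.74] turn -0.1
```

arm_command:
  deltas:
    - {"xyz": [-4, 2, 0], "turn": 0, "jaw": 200}
    - {"xyz": [-8, 4, 0], "turn": 0, "jaw": 200}
    - {"xyz": [-12, 6, 0], "turn": 0, "jaw": 200}
    - {"xyz": [-16, 8, 0], "turn": 0, "jaw": 200}
    - {"xyz": [-17, 8.5, 0], "turn": 0, "jaw": 200}

```text
clock: 9.12
position: [0.5611, -0.0841, 0.1276]
ee_rot: [2.044, 2.383, -0.009]
force: [0.5, 0.2, -2.1]
width: 0.364
```

arm_command:
  deltas:
    - {"xyz": [-5, 2.5, 0], "turn": 0, "jaw": 200}
    - {"xyz": [-9, 4.5, 0], "turn": 0, "jaw": 200}
    - {"xyz": [-9.7, 4.8, 0], "turn": 0, "jaw": 200}
    - {"xyz": [-9.7, 4.8, 0], "turn": 0, "jaw": 200}
    - {"xyz": [-9.7, 4.8, 0], "turn": 0, "jaw": 200}

```text
clock: 9.53
position: [0.623, -0.1748, 0.1272]
ee_rot: [2.048, 2.38, -0.011]
force: [-0.4, 0.6, -2.5]
width: 0.365
```

```bash
python3 -c "
from h import *
from cell import get_image
im=get_image('side')
cv2.imwrite('pics/s5.png',cv2.resize(im['frame'][110:260,180:380,::-1],None,fx=4,fy=4))
go(.6253,-.1741,.0085,9)
"
```

```text
t 9.58 pos [ 0.6226 -0.1728  0.1272] yaw_y 8.7 tilt 0.37 j7 0.58 w 0.366 F [-0.4  1.  -2. ] -> d [-0.11  0.29 11.87] turn -0.3
```

View pics/s5.png

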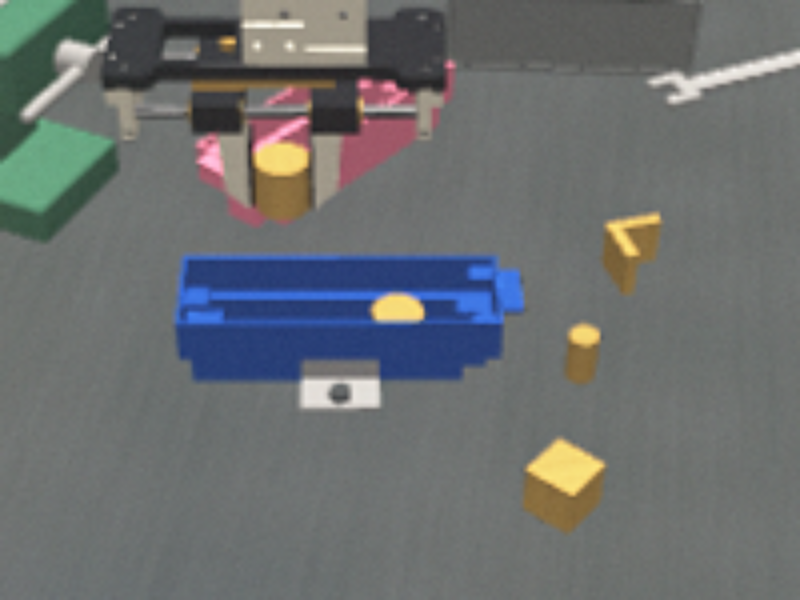

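Side view: the blank is upright at (280,180); the first is in the tote at (397,308). Descending.

arm_command:
  deltas:
    - {"xyz": [-0.2, 0.3, 3], "turn": 0, "jaw": 200}
    - {"xyz": [-0.2, 0.3, 7], "turn": 0, "jaw": 200}
    - {"xyz": [-0.2, 0.3, 10], "turn": 0, "jaw": 200}
    - {"xyz": [-0.2, 0.3, 11.3], "turn": 0, "jaw": 200}
    - {"xyz": [-0.2, 0.3, 11.3], "turn": 0, "jaw": 200}

```text
clock: 10.0
position: [0.6234, -0.1727, 0.0116]
ee_rot: [-2.042, -2.382, 0.013]
force: [-0.3, -0.3, -2.0]
width: 0.366
```

```bash
python3 -c "
from h import *
go(.6253,-.1741,.0092,9)
"
```

```text
t 10.0 pos [ 0.6234 -0.1727  0.0116] yaw_y 8.8 tilt 0.53 j7 0.64 w 0.366 F [-0.3 -0.3 -2. ] -> d [-0.17  0.17  0.24] turn -0.2
```

arm_command:
  deltas:
    - {"xyz": [-0.2, 0.15, 0], "turn": 0, "jaw": 200}
    - {"xyz": [-0.2, 0.15, 0.15], "turn": 0, "jaw": 200}
    - {"xyz": [-0.2, 0.15, 0.22], "turn": 0, "jaw": 200}
    - {"xyz": [-0.2, 0.15, 0.22], "turn": 0, "jaw": 200}

```text
clock: 10.33
position: [0.6259, -0.1745, 0.0107]
ee_rot: [-2.043, -2.383, 0.011]
force: [0.8, -0.1, -2.7]
width: 0.363
```

```bash
python3 -c "
from h import *
go(.6253,-.1741,.0088,9)
"
```

```text
t 10.33 pos [ 0.6259 -0.1745  0.0107] yaw_y 8.8 tilt 0.44 j7 0.64 w 0.363 F [ 0.8 -0.1 -2.7] -> d [ 0.05 -0.05  0.19] turn -0.2
```

arm_command:
  deltas:
    - {"xyz": [0, -0.05, 0.15], "turn": 0, "jaw": 200}
    - {"xyz": [0, -0.05, 0.2], "turn": 0, "jaw": 200}
    - {"xyz": [0, -0.05, 0.2], "turn": 0, "jaw": 200}

```text
clock: 10.58
position: [0.6256, -0.1747, 0.0091]
ee_rot: [-2.043, -2.384, 0.011]
force: [-1.5, -0.2, -2.5]
width: 0.366
```

```bash
python3 -c "
from h import *
go(.6253,-.1741,.0088,9)
"
```

```text
t 10.58 pos [ 0.6256 -0.1747  0.0091] yaw_y 8.8 tilt 0.41 j7 0.64 w 0.366 F [-1.5 -0.2 -2.5] -> d [ 0.06 -0.02  0.03] turn -0.2
```

arm_command:
  deltas:
    - {"xyz": [0, 0, 0.1], "turn": 0, "jaw": 200}
    - {"xyz": [0, 0, 0.15], "turn": 0, "jaw": 200}
    - {"xyz": [0, 0, 0.15], "turn": 0, "jaw": 140}
    - {"xyz": [0, 0, 0.15], "turn": 0, "jaw": 140}
    - {"xyz": [0, 0, 0.15], "turn": 0, "jaw": 140}

```text
clock: 11.0
position: [0.6258, -0.1747, 0.0078]
ee_rot: [-2.043, -2.384, 0.01]
force: [0.2, 0.1, -0.5]
width: 0.445
```

arm_command:
  deltas:
    - {"xyz": [0, 0, -2], "turn": 0, "jaw": 140}
    - {"xyz": [0, 0, -6], "turn": 0, "jaw": 140}
    - {"xyz": [0, 0, -10], "turn": 0, "jaw": 140}
    - {"xyz": [0, 0, -12], "turn": 0, "jaw": 100}
    - {"xyz": [0, 0, -12], "turn": 0, "jaw": 0}

```text
clock: 11.42
position: [0.6295, -0.1756, 0.1334]
ee_rot: [2.041, 2.38, -0.004]
force: [0.5, -0.9, 0.2]
width: 0.549
```

```bash
python3 -c "
from h import *
from cell import observe
go(.6535,.160,.13,86.85); print(observe()['joints'].round(2))
"
```

```text
t 11.42 pos [ 0.6295 -0.1756  0.1334] yaw_y 8.8 tilt 0.37 j7 0.58 w 0.549 F [ 0.5 -0.9  0.2] -> d [32.8   7.49  0.15] turn -78.1
[-0.09  0.59  0.43  1.64 -0.28  0.98  0.58]
```

arm_command:
  deltas:
    - {"xyz": [4, 0.9, 0], "turn": -7, "jaw": 0}
    - {"xyz": [8, 1.8, 0], "turn": -14, "jaw": 0}
    - {"xyz": [12, 2.7, 0], "turn": -21, "jaw": 0}
    - {"xyz": [15.5, 3.5, 0], "turn": -28, "jaw": 0}
    - {"xyz": [18, 4.1, 0], "turn": -33, "jaw": 0}

```text
clock: 11.83
position: [0.6423, 0.0135, 0.1318]
ee_rot: [1.267, 2.871, -0.004]
force: [0.9, -0.3, -0.2]
width: 0.91
```

arm_command:
  deltas:
    - {"xyz": [0, 0, 0], "turn": -2, "jaw": 0}
    - {"xyz": [0, 0, 0], "turn": -2, "jaw": 0}

```text
clock: 12.0
position: [0.642, 0.017, 0.131]
ee_rot: [1.208, 2.898, -0.002]
force: [0.1, -0.1, -0.2]
width: 0.993
```

```bash
python3 -c "
from h import *
from cell import observe
go(.6535,.160,.13,86.85); print(observe()['joints'].round(2))
"
```

```text
t 12.0 pos [0.642 0.017 0.131] yaw_y 44.7 tilt 0.15 j7 0.81 w 0.993 F [ 0.1 -0.1 -0.2] -> d [ 9.34 10.88  0.07] turn -42.1
[-0.28  0.55  0.26  1.65 -0.16  0.95  0.81]
```

arm_command:
  deltas:
    - {"xyz": [2, 2.3, 0], "turn": -7, "jaw": 0}
    - {"xyz": [4, 4.6, 0], "turn": -14, "jaw": 0}
    - {"xyz": [6, 7, 0], "turn": -21, "jaw": 0}
    - {"xyz": [8, 9.3, 0], "turn": -28, "jaw": 0}
    - {"xyz": [9.3, 10.9, 0], "turn": -35, "jaw": 0}

```text
clock: 12.42
position: [0.6538, 0.1618, 0.1303]
ee_rot: [0.273, 3.129, -0.002]
force: [0.0, 1.0, 0.3]
width: 1.003
```

arm_command:
  deltas:
    - {"xyz": [0, 0, 0], "turn": -7, "jaw": 0}
    - {"xyz": [0, 0, 0], "turn": -7, "jaw": 0}
    - {"xyz": [0, 0, 0], "turn": -7, "jaw": 0}

```text
clock: 12.67
position: [0.6539, 0.1596, 0.1297]
ee_rot: [0.093, 3.14, -0.005]
force: [-1.0, -0.6, 0.7]
width: 0.999
```

```bash
python3 -c "
from h import *
from cell import observe,get_image
im=get_image('side');w=get_image('wrist')
cv2.imwrite('pics/s6.png',np.hstack([cv2.resize(im['frame'][:,:,::-1],(420,315)),cv2.resize(w['frame'][:,:,::-1],(380,315))]))
go(.6535,.160,.03,86.85); print(observe()['joints'].round(2))
C=cloud(w);m=cv2.inRange(hsv(w),(100,120,40),(128,255,255))>0
s=m&(abs(C[...,2]-.054)<.006)
p=C[s][:,:2];print(s.sum(),p.min(0),p.max(0))
d=np.array([-np.cos(np.radians(3.15)),np.sin(np.radians(3.15))]);n=np.array([-d[1],d[0]])
q=(p-[.6535,.16])@np.c_[d,n]; print(np.percentile(q,[0,1,5,50,95,99,100],axis=0).round(4).T)
"
```

```text
t 12.77 pos [0.654  0.1592 0.13  ] yaw_y 86.6 tilt 0.18 j7 1.22 w 1.006 F [-0.  -0.2 -0.2] -> d [ 0.06  0.11 10.  ] turn -0.3
[-0.36  0.59  0.06  1.56 -0.04  0.99  1.22]
4273 [0.53709972 0.11933709] [0.75500822 0.19781914]
[[-0.1022 -0.1003 -0.099   0.0876  0.113   0.1152  0.1158]
 [-0.0326 -0.0323 -0.0316  0.0034  0.0347  0.0354  0.0357]]
```

View pics/s6.png

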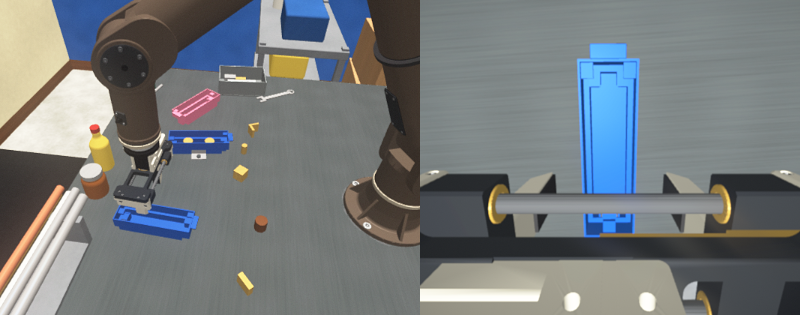

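Both blanks stand in the clipped tote (side view). The wrist view agrees that the loose tote is centred within 1.5 mm, with its tab towards the robot. Descending to grip.

arm_command:
  deltas:
    - {"xyz": [0.05, 0, 3], "turn": 0, "jaw": 0}
    - {"xyz": [0.05, 0, 6], "turn": 0, "jaw": 0}
    - {"xyz": [0.05, 0, 8.5], "turn": 0, "jaw": 0}
    - {"xyz": [0.05, 0, 9.8], "turn": 0, "jaw": 0}
    - {"xyz": [0.05, 0, 9.8], "turn": 0, "jaw": 0}

```text
clock: 13.18
position: [0.6516, 0.157, 0.0289]
ee_rot: [-0.099, -3.136, 0.009]
force: [-0.4, -0.7, -0.2]
width: 0.999
```

```bash
python3 -c "
from h import *
go(.6535,.159,.031,86.85)
"
```

```text
t 13.18 pos [0.6516 0.157  0.0289] yaw_y 86.4 tilt 0.39 j7 1.22 w 0.999 F [-0.4 -0.7 -0.2] -> d [-0.17  0.21 -0.21] turn -0.5
```

arm_command:
  deltas:
    - {"xyz": [-0.15, 0.2, -0.15], "turn": -0.5, "jaw": 0}
    - {"xyz": [-0.15, 0.2, -0.15], "turn": -0.5, "jaw": 0}
    - {"xyz": [-0.15, 0.2, -0.15], "turn": -0.5, "jaw": 40}
    - {"xyz": [-0.15, 0.2, -0.15], "turn": -0.5, "jaw": 100}
    - {"xyz": [-0.15, 0.2, -0.15], "turn": -0.5, "jaw": 100}
  force: 30

```text
clock: 13.6
position: [0.6539, 0.1591, 0.0316]
ee_rot: [-0.086, -3.138, 0.008]
force: [-0.2, 0.6, -0.3]
width: 0.829
```

arm_command:
  deltas:
    - {"xyz": [0, 0, 0], "turn": 0, "jaw": 100}
    - {"xyz": [0, 0, 0], "turn": 0, "jaw": 100}
    - {"xyz": [0, 0, 0], "turn": 0, "jaw": 100}

```text
clock: 13.85
position: [0.6542, 0.1591, 0.0323]
ee_rot: [-0.086, -3.139, 0.007]
force: [-0.8, 0.2, 6.5]
width: 0.739
```

```bash
python3 -c "
from h import *
go(.6535,.159,.14,86.85)
"
```

```text
t 13.85 pos [0.6542 0.1591 0.0323] yaw_y 86.8 tilt 0.28 j7 1.23 w 0.739 F [-0.8  0.2  6.5] -> d [  0.09  -0.07 -10.77] turn -0.0
```

arm_command:
  deltas:
    - {"xyz": [0, 0, -1.5], "turn": 0, "jaw": 100}
    - {"xyz": [0, 0, -4], "turn": 0, "jaw": 100}
    - {"xyz": [0, 0, -7], "turn": 0, "jaw": 100}
    - {"xyz": [0, 0, -9], "turn": 0, "jaw": 100}
    - {"xyz": [0, 0, -10.5], "turn": 0, "jaw": 100}

```text
clock: 14.27
position: [0.655, 0.1598, 0.1394]
ee_rot: [0.086, 3.14, -0.006]
force: [0.4, 0.6, -2.7]
width: 0.742
```

arm_command:
  deltas:
    - {"xyz": [0, 0, 0], "turn": 0, "jaw": 100}
    - {"xyz": [0, 0, 0], "turn": 0, "jaw": 100}

```text
clock: 14.43
position: [0.6554, 0.16, 0.1399]
ee_rot: [0.086, 3.139, -0.005]
force: [-0.0, 0.1, -2.7]
width: 0.735
```

```bash
python3 -c "
from h import *
from cell import observe,get_image
im=get_image('side')
cv2.imwrite('pics/s7.png',im['frame'][:,:,::-1])
go(.5898,-.1797,.15,-81)
"
```

```text
t 14.48 pos [0.6546 0.1597 0.1386] yaw_y 86.9 tilt 0.24 j7 1.23 w 0.74 F [ 0.2  0.4 -2.5] -> d [  4.61 -34.25  -1.  ] turn -12.1
```

View pics/s7.png

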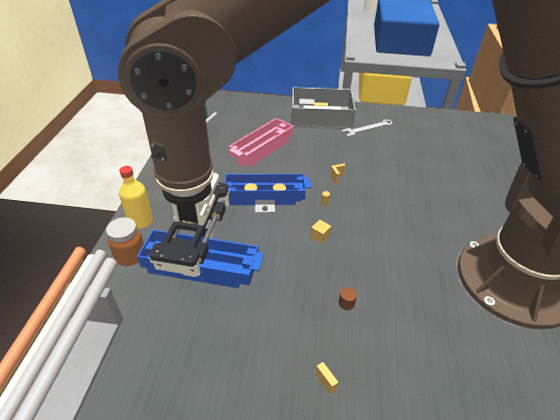

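arm_command:
  deltas:
    - {"xyz": [0.2, -1.4, 0], "turn": 7, "jaw": 100}
    - {"xyz": [0.4, -2.8, 0], "turn": 14, "jaw": 100}
    - {"xyz": [0.6, -4.2, 0], "turn": 21, "jaw": 100}
    - {"xyz": [0.8, -5.6, 0], "turn": 28, "jaw": 100}
    - {"xyz": [0.9, -6.9, 0], "turn": 35, "jaw": 100}

```text
clock: 14.9
position: [0.6403, 0.0903, 0.1367]
ee_rot: [-1.035, -2.964, 0.01]
force: [0.5, 0.4, -1.1]
width: 0.738
```

arm_command:
  deltas:
    - {"xyz": [-0.6, -1.2, 0], "turn": 7, "jaw": 100}
    - {"xyz": [-1.2, -2.4, 0], "turn": 14, "jaw": 100}
    - {"xyz": [-1.8, -3.7, 0], "turn": 21, "jaw": 100}
    - {"xyz": [-2.5, -5, 0], "turn": 28, "jaw": 100}
    - {"xyz": [-3.2, -6.2, 0], "turn": 35, "jaw": 100}

```text
clock: 15.32
position: [0.6253, 0.0209, 0.1352]
ee_rot: [-1.887, -2.51, 0.014]
force: [0.1, 0.9, -2.8]
width: 0.74
```

```bash
python3 -c "
from h import *
go(.5898,-.1797,.15,-81)
"
```

```text
t 15.32 pos [0.6253 0.0209 0.1352] yaw_y 16.1 tilt 0.53 j7 0.37 w 0.74 F [ 0.1  0.9 -2.8] -> d [-18.29  -8.99  -1.34] turn -82.9
```

arm_command:
  deltas:
    - {"xyz": [-1.2, -0.6, 0], "turn": 7, "jaw": 100}
    - {"xyz": [-2.4, -1.2, 0], "turn": 14, "jaw": 100}
    - {"xyz": [-3.6, -1.8, -0.3], "turn": 21, "jaw": 100}
    - {"xyz": [-4.8, -2.4, -0.6], "turn": 28, "jaw": 100}
    - {"xyz": [-6.1, -3, -1], "turn": 35, "jaw": 100}

```text
clock: 15.73
position: [0.612, -0.0463, 0.1436]
ee_rot: [-2.56, -1.819, 0.019]
force: [0.2, -0.1, -2.3]
width: 0.739
```

arm_command:
  deltas:
    - {"xyz": [-1.3, 0.2, 0], "turn": 7, "jaw": 100}
    - {"xyz": [-2.6, 0.4, 0], "turn": 14, "jaw": 100}
    - {"xyz": [-4, 0.6, 0], "turn": 21, "jaw": 100}
    - {"xyz": [-5.4, 0.8, 0], "turn": 28, "jaw": 100}
    - {"xyz": [-6.7, 1, 0], "turn": 35, "jaw": 100}

```text
clock: 16.15
position: [0.5981, -0.1136, 0.1425]
ee_rot: [2.99, 0.955, -0.023]
force: [-0.5, 0.7, -2.8]
width: 0.741
```

```bash
python3 -c "
from h import *
go(.5898,-.1797,.14,-81)
"
```

```text
t 16.15 pos [ 0.5981 -0.1136  0.1425] yaw_y -54.6 tilt 0.86 j7 -0.44 w 0.741 F [-0.5  0.7 -2.8] -> d [-4.5   4.91  0.31] turn 26.4
```

arm_command:
  deltas:
    - {"xyz": [-1, 1.1, 0], "turn": 7, "jaw": 100}
    - {"xyz": [-2.2, 2.4, 0], "turn": 14, "jaw": 100}
    - {"xyz": [-3.5, 3.8, 0], "turn": 21, "jaw": 100}
    - {"xyz": [-4.5, 4.9, 0], "turn": 26.4, "jaw": 100}
    - {"xyz": [-4.5, 4.9, 0], "turn": 26.4, "jaw": 100}

```text
clock: 16.57
position: [0.5877, -0.1835, 0.1417]
ee_rot: [3.124, 0.23, -0.027]
force: [0.2, -0.5, -2.3]
width: 0.741
```

arm_command:
  deltas:
    - {"xyz": [0, 0, 0], "turn": 0, "jaw": 100}
    - {"xyz": [0, 0, 0], "turn": 0, "jaw": 100}

```text
clock: 16.73
position: [0.5867, -0.1833, 0.1402]
ee_rot: [3.124, 0.231, -0.031]
force: [-0.2, -0.3, -2.6]
width: 0.739
```

```bash
python3 -c "
from h import *
from cell import get_image
im=get_image('side')
go(.5898,-.1797,.14,-81)
cv2.imwrite('pics/s8.png',cv2.resize(im['frame'][70:270,180:380,::-1],None,fx=3,fy=3))
C=cloud(im);m=cv2.inRange(hsv(im),(100,120,40),(128,255,255))>0
s=m&(C[...,0]>.42)&(C[...,0]<.75)&(C[...,1]>-.35)&(C[...,1]<-.03)&(C[...,2]>.13)
print(np.percentile(C[s][:,2],[5,50,95,99]))
P=C[s]; 
A=np.c_[P[:,:2],np.ones(len(P))]
tp=P[:,2]>np.percentile(P[:,2],60)
for x0 in np.arange(.47,.72,.03):
  q=P[abs(P[:,0]-x0)<.01]
  if len(q)>5: print(round(x0,2),len(q),np.percentile(q[:,2],[90,97]).round(4))
"
```

```text
t 16.78 pos [ 0.5871 -0.1827  0.1405] yaw_y -81.5 tilt 1.18 j7 -0.72 w 0.739 F [ 0.2  1.  -1.8] -> d [ 0.31 -0.26  0.04] turn -0.5
[0.13182278 0.14837281 0.16285135 0.43077725]
0.5 212 [0.1609 0.1634]
0.53 208 [0.1613 0.1636]
0.56 150 [0.3863 0.4376]
0.59 27 [0.153  0.1598]
0.62 93 [0.1589 0.1603]
0.65 196 [0.1587 0.1607]
0.68 227 [0.158  0.1595]
0.71 14 [0.1596 0.16  ]
```

View pics/s8.png

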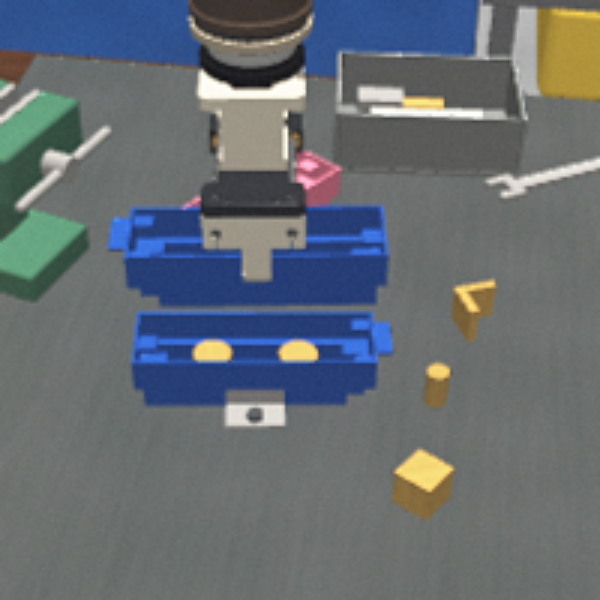

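```bash
python3 -c "
from h import *
from cell import get_image
for n in ('side',):
  im=get_image(n)
  for z in (.160,.162,.164): print(z);tote(im,(.42,.76,-.33,-.05),z,zt=.006)
  print('base');tote(im,(.45,.72,-.3,-.1))
go(.5898,-.1797,.14,-81)
"
```

```text
0.16
n 546 size [0.2176 0.0784] ends w 0.037 0.078 ctr [ 0.5884 -0.1775] tab dir deg 9.18 tab [ 0.696 -0.16 ]
0.162
n 431 size [0.2168 0.0742] ends w 0.037 0.074 ctr [ 0.5882 -0.1765] tab dir deg 9.19 tab [ 0.696 -0.159]
0.164
n 320 size [0.2162 0.0739] ends w 0.037 0.07 ctr [ 0.5877 -0.1735] tab dir deg 9.32 tab [ 0.695 -0.156]
base
n 398 size [0.2168 0.0722] ends w 0.072 0.036 ctr [ 0.5907 -0.1778] tab dir deg -170.93 tab [ 0.483 -0.195]
t 16.83 pos [ 0.5875 -0.1825  0.1408] yaw_y -81.4 tilt 1.14 j7 -0.72 w 0.739 F [ 0.2 -0.  -1.6] -> d [ 0.27 -0.24  0.08] turn -0.4
```

arm_command:
  deltas:
    - {"xyz": [0.25, -0.1, 1.5], "turn": -0.3, "jaw": 100}
    - {"xyz": [0.25, -0.1, 3], "turn": -0.3, "jaw": 100}
    - {"xyz": [0.25, -0.1, 4.2], "turn": -0.3, "jaw": 100}
    - {"xyz": [0.25, -0.1, 4.2], "turn": -0.3, "jaw": 100}
    - {"xyz": [0.25, -0.1, 4.2], "turn": -0.3, "jaw": 100}

```text
clock: 17.25
position: [0.5887, -0.181, 0.0983]
ee_rot: [3.125, 0.243, -0.031]
force: [0.9, -0.4, -1.1]
width: 0.738
```

```bash
python3 -c "
from h import *
from cell import get_image
for n in ('top','side'):
  im=get_image(n);print(n);np.savez(f'/tmp/{n}9.npz',**im)
  for z in (.116,.119,.122): tote(im,(.42,.76,-.33,-.05),z,zt=.006)
  cv2.imwrite(f'pics/{n}9.png',cv2.resize(im['frame'][90:240,180:400,::-1],None,fx=3.5,fy=3.5))
go(.590,-.182,.078,-81)
"
```

```text
top
n 164 size [0.067  0.0693] ends w 0.067 0.017 ctr [ 0.5221 -0.1974] tab dir deg 98.6 tab [ 0.506 -0.09 ]
n 193 size [0.0664 0.069 ] ends w 0.066 0.017 ctr [ 0.5218 -0.1971] tab dir deg 99.15 tab [ 0.504 -0.09 ]
n 156 size [0.0662 0.0685] ends w 0.066 0.017 ctr [ 0.5216 -0.1969] tab dir deg 98.9 tab [ 0.505 -0.089]
side
n 603 size [0.2182 0.0816] ends w 0.037 0.082 ctr [ 0.5912 -0.1793] tab dir deg 9.08 tab [ 0.699 -0.162]
n 480 size [0.2172 0.0774] ends w 0.036 0.077 ctr [ 0.5908 -0.1772] tab dir deg 9.08 tab [ 0.698 -0.16 ]
n 332 size [0.2162 0.0769] ends w 0.036 0.073 ctr [ 0.59  -0.173] tab dir deg 9.22 tab [ 0.698 -0.156]
t 17.35 pos [ 0.5895 -0.1817  0.0995] yaw_y -81.1 tilt 1.11 j7 -0.69 w 0.739 F [ 0.  -0.4 -2.7] -> d [0.08 0.02 2.15] turn -0.1
```

View pics/top9.png

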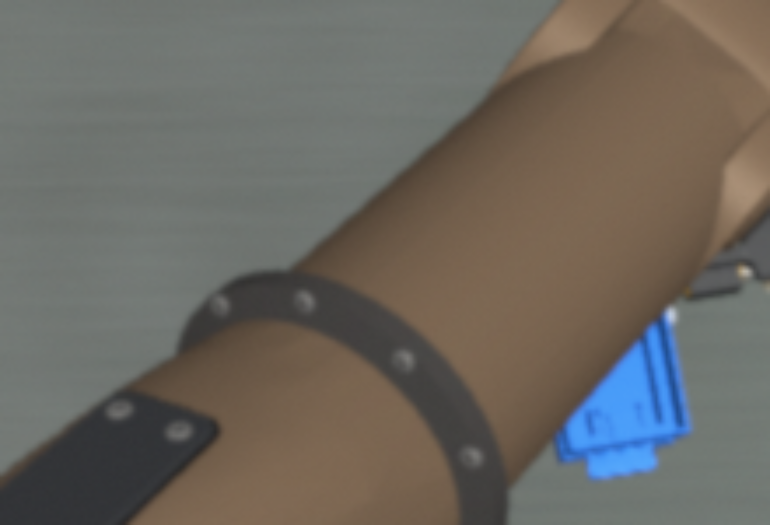

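View pics/side9.png

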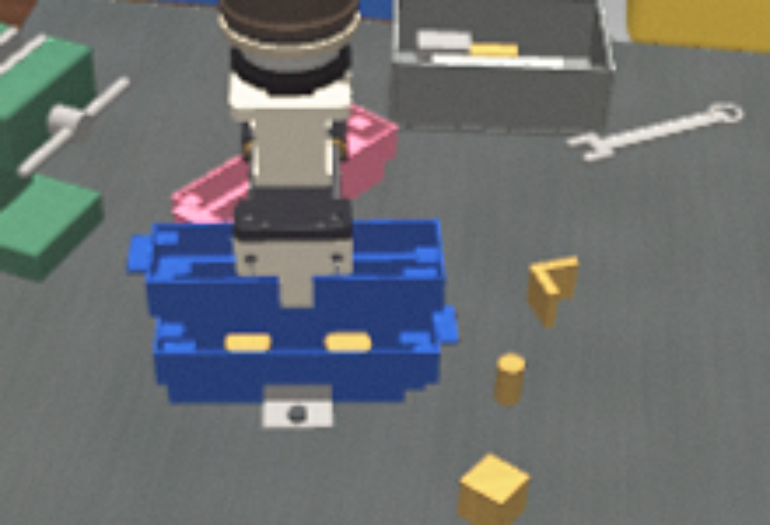

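Side view: the held tote, tab now at the far end (140,250), is aligned over the lower tote within about 1 mm. The top view suggests another 1–2 mm in −y. Lowering in stages.

arm_command:
  deltas:
    - {"xyz": [0.05, 0.1, 0.7], "turn": 0, "jaw": 100}
    - {"xyz": [0.05, 0.1, 1.3], "turn": 0, "jaw": 100}
    - {"xyz": [0.05, 0.1, 1.5], "turn": 0, "jaw": 100}
    - {"xyz": [0.05, 0.1, 1.5], "turn": 0, "jaw": 100}

```text
clock: 17.68
position: [0.5894, -0.1825, 0.0838]
ee_rot: [3.124, 0.242, -0.029]
force: [-0.3, 0.3, -2.8]
width: 0.738
```

```bash
python3 -c "
from h import *
go(.590,-.1827,.08,-81)
"
```

```text
t 17.68 pos [ 0.5894 -0.1825  0.0838] yaw_y -81.1 tilt 1.15 j7 -0.67 w 0.738 F [-0.3  0.3 -2.8] -> d [0.06 0.02 0.38] turn -0.1
```

arm_command:
  deltas:
    - {"xyz": [0.05, 0, 0.15], "turn": 0, "jaw": 100}
    - {"xyz": [0.05, 0, 0.25], "turn": 0, "jaw": 100}
    - {"xyz": [0.05, 0, 0.25], "turn": 0, "jaw": 100}

```text
clock: 17.93
position: [0.5899, -0.1826, 0.0814]
ee_rot: [3.124, 0.242, -0.029]
force: [-1.6, 0.5, 0.7]
width: 0.74
```

```bash
python3 -c "
from h import *
from cell import get_image
im=get_image('side');print(n:='side')
tote(im,(.42,.76,-.33,-.05),.103,zt=.006)
cv2.imwrite(f'pics/{n}10.png',cv2.resize(im['frame'][90:240,180:400,::-1],None,fx=3.5,fy=3.5))
go(.590,-.1827,.08,-81)
"
```

```text
side
n 391 size [0.2169 0.0767] ends w 0.036 0.077 ctr [ 0.5908 -0.174 ] tab dir deg 9.17 tab [ 0.698 -0.157]
t 17.98 pos [ 0.5899 -0.1827  0.0815] yaw_y -81.1 tilt 1.14 j7 -0.67 w 0.743 F [-1.9  0.7  0.2] -> d [0.01 0.   0.15] turn -0.1
```

View pics/side10.png

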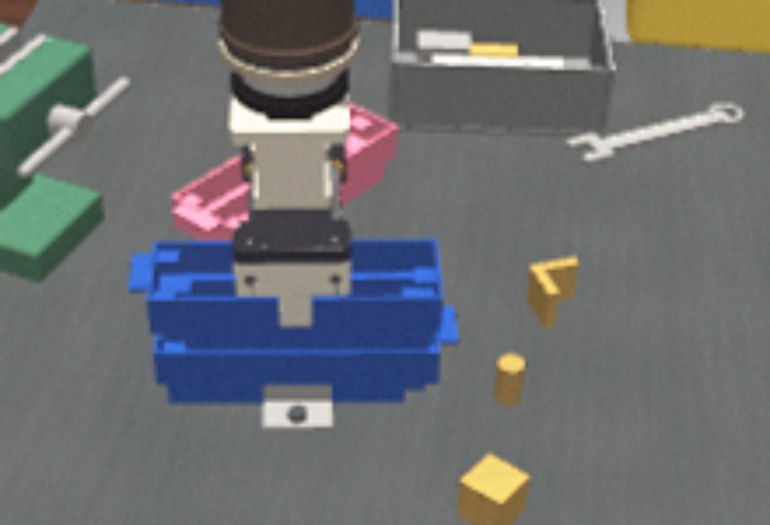

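The tote is entering, with first contact at the far end. One more millimetre, then release.

arm_command:
  deltas:
    - {"xyz": [0, 0, 0.1], "turn": 0, "jaw": 100}
    - {"xyz": [0, 0, 0.12], "turn": 0, "jaw": 100}
    - {"xyz": [0, 0, 0.12], "turn": 0, "jaw": 100}

```text
clock: 18.23
position: [0.5899, -0.1828, 0.0805]
ee_rot: [3.124, 0.242, -0.028]
force: [-2.1, -0.2, 3.1]
width: 0.741
```

arm_command:
  deltas:
    - {"xyz": [0, 0, 0], "turn": 0, "jaw": 50}
    - {"xyz": [0, 0, 0], "turn": 0, "jaw": 30}
    - {"xyz": [0, 0, 0], "turn": 0, "jaw": 0}
    - {"xyz": [0, 0, 0], "turn": 0, "jaw": 0}
    - {"xyz": [0, 0, 0], "turn": 0, "jaw": 0}

```text
clock: 18.65
position: [0.5899, -0.1827, 0.0804]
ee_rot: [3.124, 0.242, -0.028]
force: [0.2, -0.3, 0.6]
width: 0.998
```

```bash
python3 -c "
from h import *
from cell import get_image
im=get_image('side');print(n:='side')
tote(im,(.42,.76,-.33,-.05),.102,zt=.006)
cv2.imwrite(f'pics/{n}11.png',cv2.resize(im['frame'][90:240,180:400,::-1],None,fx=3.5,fy=3.5))
go(.590,-.1827,.2,-81)
"
```

```text
side
n 423 size [0.2172 0.0765] ends w 0.036 0.073 ctr [ 0.5907 -0.1754] tab dir deg 9.17 tab [ 0.698 -0.158]
t 18.7 pos [ 0.5899 -0.1827  0.0804] yaw_y -81.1 tilt 1.13 j7 -0.67 w 0.997 F [ 0.1 -0.3 -0.1] -> d [ -0.21   0.08 -11.96] turn -0.1
```

View pics/side11.png

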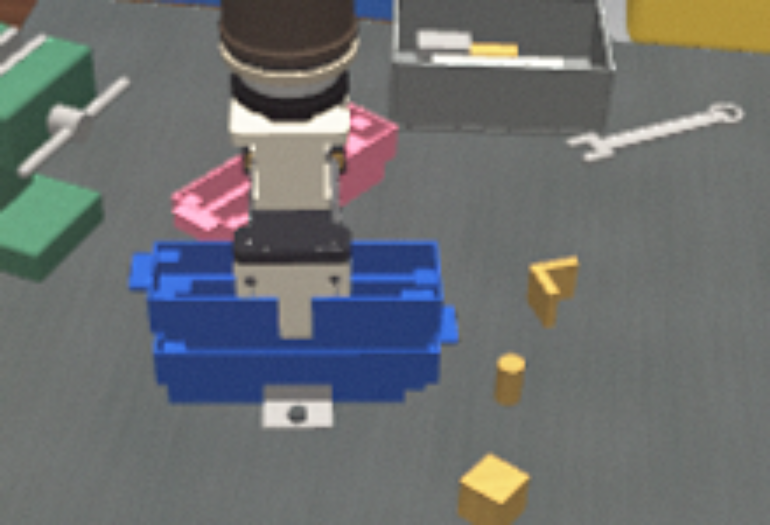

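arm_command:
  deltas:
    - {"xyz": [0, 0, -2], "turn": 0, "jaw": 0}
    - {"xyz": [-0.1, 0, -5], "turn": 0, "jaw": 0}
    - {"xyz": [-0.2, 0.1, -9], "turn": 0, "jaw": 0}
    - {"xyz": [-0.2, 0.1, -11], "turn": 0, "jaw": 0}
    - {"xyz": [-0.2, 0.1, -11], "turn": 0, "jaw": 0}

```text
clock: 19.12
position: [0.5922, -0.1847, 0.1954]
ee_rot: [3.122, 0.241, -0.017]
force: [1.3, 0.0, -0.6]
width: 1.0
```

```bash
python3 -c "
from h import *
from cell import observe
go(.4315,-.184,.14,9); go(.4315,-.184,.14,-50);print(observe()['joints'].round(2))
"
```

```text
t 19.12 pos [ 0.5922 -0.1847  0.1954] yaw_y -81.2 tilt 0.88 j7 -0.75 w 1.0 F [ 1.3  0.  -0.6] -> d [-15.8   -2.59   5.71] turn 89.8
t 19.12 pos [ 0.5922 -0.1847  0.1954] yaw_y -81.2 tilt 0.88 j7 -0.75 w 1.0 F [ 1.3  0.  -0.6] -> d [-15.8   -2.59   5.71] turn -31.2
[-0.36  0.58  0.9   1.67 -0.47  1.14 -0.75]
```

The body would hit the upper tote if the jaws ran along x at the thin blank, so I keep the yaw at −81 for this grip and turn afterwards. Moving back over the thin blank.

arm_command:
  deltas:
    - {"xyz": [-3.5, -0.6, 0], "turn": 0, "jaw": 60}
    - {"xyz": [-7.5, -1.2, 0.5], "turn": 0, "jaw": 100}
    - {"xyz": [-11.5, -1.9, 1], "turn": 0, "jaw": 120}
    - {"xyz": [-15, -2.5, 2], "turn": 0, "jaw": 130}
    - {"xyz": [-15.8, -2.6, 3], "turn": 0, "jaw": 130}

```text
clock: 19.53
position: [0.4256, -0.1832, 0.1661]
ee_rot: [3.126, 0.236, -0.021]
force: [-0.7, 0.0, 0.4]
width: 0.688
```

arm_command:
  deltas:
    - {"xyz": [0, 0, 0], "turn": 0, "jaw": 130}
    - {"xyz": [0, 0, 0], "turn": 0, "jaw": 130}

```text
clock: 19.7
position: [0.4247, -0.1829, 0.1659]
ee_rot: [3.127, 0.235, -0.023]
force: [0.3, 0.4, 1.3]
width: 0.538
```

```bash
python3 -c "
from h import *
from cell import observe,get_image
s=get_image('side');im=get_image('wrist');t=get_image('top')
cv2.imwrite('pics/w12.png',np.hstack([cv2.resize(s['frame'][100:260,180:400,::-1],(420,315)),cv2.resize(im['frame'][:,:,::-1],(380,315))]))
for n,im in (('wrist',im),('side',s),('top',t)):
  C=cloud(im);m=cv2.inRange(hsv(im),(18,120,120),(35,255,255))
  m[(abs(C[...,2]-.034)>.005)]=0
  k,l,st,c=cv2.connectedComponentsWithStats(m)
  for i in range(1,k):
    r=ray(im,c[i],.034)[0]
    if st[i,4]>15 and abs(r[1]+.184)<.06: print(n,st[i],c[i].round(1),r.round(4))
  tote(im,(.42,.76,-.33,-.05),.102,zt=.004)
go(.4308,-.183,.014,-81); print(observe()['joints'].round(2))
"
```

```text
wrist [273 177  19  20 291] [281.6 186.7] [ 0.4339 -0.1853  0.034 ]
n 1486 size [0.0873 0.0682] ends w 0.067 0.068 ctr [ 0.5269 -0.1922] tab dir deg 8.77 tab [ 0.635 -0.176]
side [322 192   8   6  35] [325.7 194.1] [ 0.434  -0.1814  0.034 ]
n 413 size [0.2172 0.073 ] ends w 0.036 0.073 ctr [ 0.5911 -0.1774] tab dir deg 9.05 tab [ 0.699 -0.16 ]
n 458 size [0.2176 0.0687] ends w 0.039 0.018 ctr [ 0.6036 -0.1792] tab dir deg -171.1 tab [ 0.496 -0.196]
t 19.85 pos [ 0.4273 -0.1835  0.1666] yaw_y -81.3 tilt 0.86 j7 -0.71 w 0.496 F [ 0.1  0.5 -0.2] -> d [ 0.55 -0.1  15.26] turn -0.3
[-0.48  0.35  0.99  2.07 -0.35  0.91 -0.71]
```

View pics/w12.png

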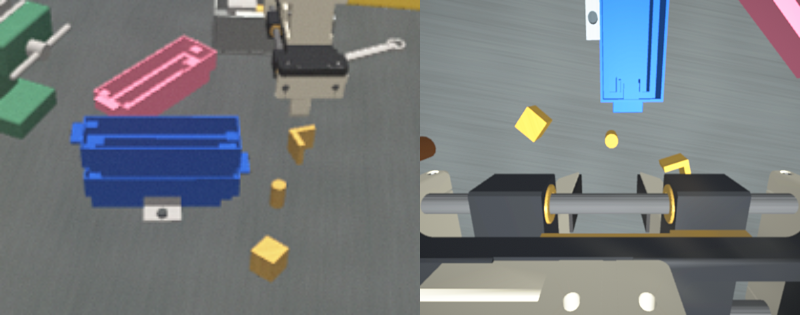

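Side view: the totes are stacked, tabs at opposite ends (78,130 and 246,163), with centres agreeing within 1 mm. The thin blank is between the fingers (wrist 612,140). Descending.

arm_command:
  deltas:
    - {"xyz": [0.5, -0.05, 3], "turn": -0.3, "jaw": 130}
    - {"xyz": [0.6, -0.1, 7], "turn": -0.3, "jaw": 130}
    - {"xyz": [0.7, -0.1, 10.5], "turn": -0.3, "jaw": 130}
    - {"xyz": [0.7, -0.1, 12], "turn": -0.3, "jaw": 130}
    - {"xyz": [0.7, -0.1, 12], "turn": -0.3, "jaw": 130}

```text
clock: 20.27
position: [0.4319, -0.1822, 0.0437]
ee_rot: [3.124, 0.246, -0.027]
force: [-0.4, 1.1, 0.8]
width: 0.487
```

```bash
python3 -c "
from h import *
from cell import observe,get_image
s=get_image('side')
cv2.imwrite('pics/s13.png',cv2.resize(s['frame'][90:260,180:400,::-1],None,fx=3.5,fy=3.5))
go(.4325,-.1835,.012,-81)
C=cloud(s);m=cv2.inRange(hsv(s),(100,120,40),(128,255,255))>0
P=C[m&(C[...,0]>.42)&(C[...,0]<.75)&(C[...,1]>-.35)&(C[...,1]<-.1)&(C[...,2]>.085)&(C[...,2]<.12)]
for a in np.arange(-.09,.1,.03):
  q=P[abs((P[:,:2]-[.59,-.18])@[.9877,.1564]-a)<.01]
  if len(q)>5: print(round(a,2),len(q),np.percentile(q[:,2],[90,97]).round(4))
"
```

```text
t 20.32 pos [ 0.4327 -0.1828  0.0455] yaw_y -81.0 tilt 1.0 j7 -0.5 w 0.492 F [0.4 0.1 0.8] -> d [0.03 0.04 3.35] turn -0.0
-0.09 156 [0.1012 0.1023]
-0.06 96 [0.1008 0.1023]
-0.03 99 [0.1003 0.1016]
0.0 99 [0.1012 0.1023]
0.03 93 [0.1012 0.1016]
0.06 100 [0.101 0.102]
0.09 113 [0.1011 0.1019]
```

View pics/s13.png

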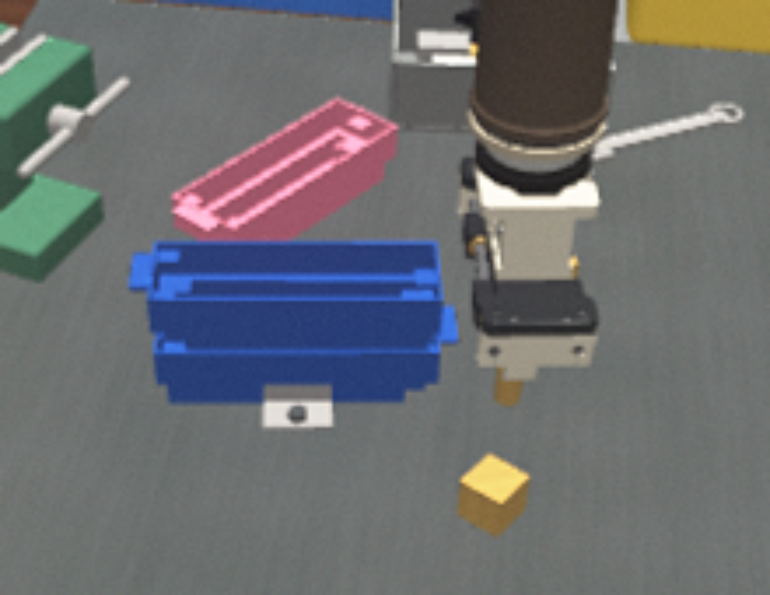

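The upper rim reads 0.102 ±0.001 along its whole length, so it is level and stacked. The gripper clears it; finishing the descent and gripping.

arm_command:
  deltas:
    - {"xyz": [0, 0.05, 1.5], "turn": 0, "jaw": 130}
    - {"xyz": [0, 0.05, 3], "turn": 0, "jaw": 130}
    - {"xyz": [0, 0.05, 3.2], "turn": 0, "jaw": 130}
    - {"xyz": [0, 0.05, 3.2], "turn": 0, "jaw": 130}
    - {"xyz": [0, 0.05, 3.2], "turn": 0, "jaw": 220}
  force: 20

```text
clock: 20.73
position: [0.4333, -0.184, 0.0147]
ee_rot: [3.123, 0.246, -0.022]
force: [0.2, 0.1, 0.8]
width: 0.455
```

arm_command:
  deltas:
    - {"xyz": [0, 0, 0], "turn": 0, "jaw": 220}
    - {"xyz": [0, 0, 0], "turn": 0, "jaw": 220}
    - {"xyz": [0, 0, 0], "turn": 0, "jaw": 220}
    - {"xyz": [0, 0, 0], "turn": 0, "jaw": 220}
    - {"xyz": [0, 0, 0], "turn": 0, "jaw": 220}

```text
clock: 21.15
position: [0.4339, -0.1841, 0.0152]
ee_rot: [3.123, 0.246, -0.02]
force: [0.5, 0.6, 7.5]
width: 0.21
```

```bash
python3 -c "
from h import *
go(.42,-.1835,.17,-81)
"
```

```text
t 21.15 pos [ 0.4339 -0.1841  0.0152] yaw_y -81.0 tilt 0.89 j7 -0.45 w 0.21 F [0.5 0.6 7.5] -> d [ -1.57  -0.16 -15.46] turn -0.0
```

arm_command:
  deltas:
    - {"xyz": [0, 0, -2], "turn": 0, "jaw": 220}
    - {"xyz": [-0.3, 0, -5.5], "turn": 0, "jaw": 220}
    - {"xyz": [-0.6, 0, -9.5], "turn": 0, "jaw": 220}
    - {"xyz": [-1, -0.1, -13], "turn": 0, "jaw": 220}
    - {"xyz": [-1, -0.1, -15], "turn": 0, "jaw": 220}

```text
clock: 21.57
position: [0.4253, -0.1841, 0.1681]
ee_rot: [3.123, 0.243, -0.017]
force: [0.5, -0.6, -1.9]
width: 0.208
```

arm_command:
  deltas:
    - {"xyz": [0, 0, -1], "turn": -7, "jaw": 220}
    - {"xyz": [0, 0, -1], "turn": -14, "jaw": 220}
    - {"xyz": [0, 0, -1], "turn": -21, "jaw": 220}
    - {"xyz": [0, 0, -1], "turn": -28, "jaw": 220}
    - {"xyz": [0, 0, -1], "turn": -35, "jaw": 220}

```text
clock: 21.98
position: [0.4251, -0.1837, 0.1782]
ee_rot: [2.906, 1.181, -0.021]
force: [-0.3, -0.8, -1.0]
width: 0.211
```

```bash
python3 -c "
from h import *
from cell import observe
go(.59,-.181,.18,9);print(observe()['joints'].round(2))
"
```

```text
t 21.98 pos [ 0.4251 -0.1837  0.1782] yaw_y -45.7 tilt 0.81 j7 -0.21 w 0.211 F [-0.3 -0.8 -1. ] -> d [12.   11.31 -0.36] turn -54.7
[-0.39  0.28  0.85  2.06 -0.25  0.91 -0.21]
```

arm_command:
  deltas:
    - {"xyz": [1.5, 1.4, 0], "turn": -7, "jaw": 220}
    - {"xyz": [3, 2.8, 0], "turn": -14, "jaw": 220}
    - {"xyz": [4.5, 4.3, 0], "turn": -21, "jaw": 220}
    - {"xyz": [6, 5.7, 0], "turn": -28, "jaw": 220}
    - {"xyz": [7.5, 7.1, 0], "turn": -35, "jaw": 220}

```text
clock: 22.4
position: [0.5289, -0.182, 0.1768]
ee_rot: [-2.414, -2.011, 0.023]
force: [0.0, 0.2, -0.6]
width: 0.211
```

arm_command:
  deltas:
    - {"xyz": [0.4, 2, 0], "turn": -7, "jaw": 220}
    - {"xyz": [0.8, 4, 0], "turn": -14, "jaw": 220}
    - {"xyz": [1.2, 6, 0], "turn": -19, "jaw": 220}
    - {"xyz": [1.2, 6, 0], "turn": -19, "jaw": 220}
    - {"xyz": [1.2, 6, 0], "turn": -19, "jaw": 220}

```text
clock: 22.82
position: [0.5901, -0.181, 0.1754]
ee_rot: [-2.047, -2.378, 0.024]
force: [-0.4, 0.3, -0.5]
width: 0.213
```

```bash
python3 -c "
from h import *
from cell import observe,get_image
s=get_image('side')
cv2.imwrite('pics/s14.png',cv2.resize(s['frame'][60:260,180:400,::-1],None,fx=3,fy=3))
go(.590,-.181,.072,9)
"
```

```text
t 22.87 pos [ 0.5892 -0.1813  0.1756] yaw_y 8.5 tilt 0.9 j7 0.61 w 0.21 F [-0.8 -0.3 -0.8] -> d [ 0.1   0.23 10.35] turn -0.5
```

View pics/s14.png

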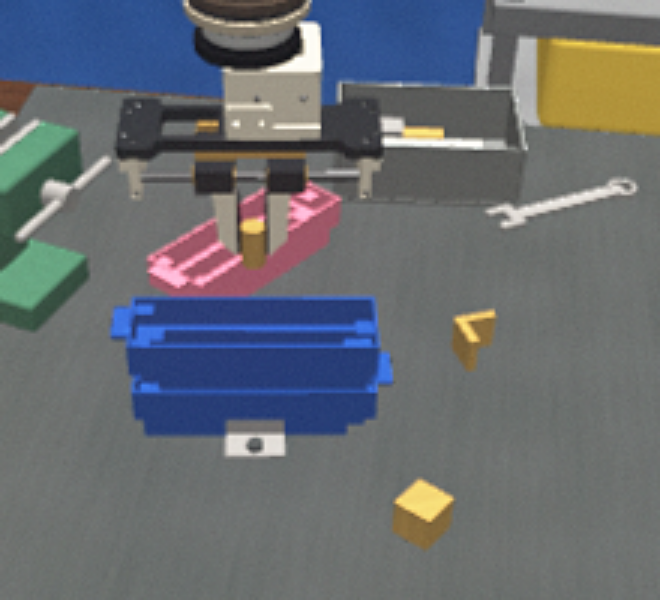

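Side view: the thin blank is upright at (253,243), centred over the upper tote. Lowering.

arm_command:
  deltas:
    - {"xyz": [0.1, 0.2, 3], "turn": 0, "jaw": 220}
    - {"xyz": [0.1, 0.2, 6], "turn": 0, "jaw": 220}
    - {"xyz": [0.1, 0.2, 8.5], "turn": 0, "jaw": 220}
    - {"xyz": [0.1, 0.2, 10], "turn": 0, "jaw": 220}
    - {"xyz": [0.1, 0.2, 10], "turn": 0, "jaw": 220}

```text
clock: 23.28
position: [0.5863, -0.1803, 0.0724]
ee_rot: [-2.048, -2.37, 0.029]
force: [-0.3, 0.6, -0.8]
width: 0.212
```

```bash
python3 -c "
from h import *
go(.590,-.181,.0665,9)
"
```

```text
t 23.28 pos [ 0.5863 -0.1803  0.0724] yaw_y 8.3 tilt 1.19 j7 0.66 w 0.212 F [-0.3  0.6 -0.8] -> d [-0.12  0.37  0.59] turn -0.7
```

arm_command:
  deltas:
    - {"xyz": [-0.1, 0.3, 0.2], "turn": 0, "jaw": 220}
    - {"xyz": [-0.1, 0.3, 0.4], "turn": 0, "jaw": 220}
    - {"xyz": [-0.1, 0.3, 0.5], "turn": 0, "jaw": 220}
    - {"xyz": [-0.1, 0.3, 0.5], "turn": 0, "jaw": 220}

```text
clock: 23.62
position: [0.5897, -0.1811, 0.0682]
ee_rot: [-2.049, -2.371, 0.028]
force: [0.6, 0.5, -0.5]
width: 0.211
```

```bash
python3 -c "
from h import *
go(.590,-.181,.0665,9)
"
```

```text
t 23.62 pos [ 0.5897 -0.1811  0.0682] yaw_y 8.3 tilt 1.13 j7 0.67 w 0.211 F [ 0.6  0.5 -0.5] -> d [0.   0.03 0.17] turn -0.7
```

arm_command:
  deltas:
    - {"xyz": [0, 0, 0.1], "turn": 0, "jaw": 220}
    - {"xyz": [0, 0, 0.15], "turn": 0, "jaw": 220}
    - {"xyz": [0, 0, 0.17], "turn": 0, "jaw": 220}
    - {"xyz": [0, 0, 0.17], "turn": 0, "jaw": 220}

```text
clock: 23.95
position: [0.5897, -0.1811, 0.0667]
ee_rot: [-2.049, -2.371, 0.028]
force: [-0.4, -0.0, -1.4]
width: 0.207
```

```bash
python3 -c "
from h import *
go(.590,-.181,.0665,9)
"
```

```text
t 23.95 pos [ 0.5897 -0.1811  0.0667] yaw_y 8.3 tilt 1.12 j7 0.67 w 0.207 F [-0.4 -0.  -1.4] -> d [0.   0.03 0.02] turn -0.7
```

arm_command:
  deltas:
    - {"xyz": [0, 0, 0.05], "turn": 0, "jaw": 220}
    - {"xyz": [0, 0, 0.1], "turn": 0, "jaw": 220}
    - {"xyz": [0, 0, 0.1], "turn": 0, "jaw": 220}

```text
clock: 24.2
position: [0.5899, -0.1812, 0.0664]
ee_rot: [-2.049, -2.371, 0.027]
force: [-2.3, 1.5, 6.2]
width: 0.214
```

Contact (Fz jumped to +6 N). Opening, then rising.

arm_command:
  deltas:
    - {"xyz": [0, 0, 0], "turn": 0, "jaw": 180}
    - {"xyz": [0, 0, 0], "turn": 0, "jaw": 160}
    - {"xyz": [0, 0, 0], "turn": 0, "jaw": 150}
    - {"xyz": [0, 0, 0], "turn": 0, "jaw": 150}
    - {"xyz": [0, 0, 0], "turn": 0, "jaw": 150}

```text
clock: 24.62
position: [0.5898, -0.1812, 0.0662]
ee_rot: [-2.049, -2.371, 0.027]
force: [-0.2, 0.1, -0.4]
width: 0.41
```

```bash
python3 -c "
from h import *
go(.590,-.181,.2,9)
"
```

```text
t 24.62 pos [ 0.5898 -0.1812  0.0662] yaw_y 8.3 tilt 1.09 j7 0.67 w 0.41 F [-0.2  0.1 -0.4] -> d [ -0.06  -0.22 -13.38] turn -0.7
```

arm_command:
  deltas:
    - {"xyz": [0, 0, -1], "turn": 0, "jaw": 150}
    - {"xyz": [0, -0.1, -4], "turn": 0, "jaw": 150}
    - {"xyz": [0, -0.15, -8], "turn": 0, "jaw": 150}
    - {"xyz": [-0.05, -0.2, -12], "turn": 0, "jaw": 150}
    - {"xyz": [-0.05, -0.2, -14], "turn": 0, "jaw": 150}

```text
clock: 25.03
position: [0.5917, -0.182, 0.2118]
ee_rot: [-2.053, -2.374, 0.024]
force: [0.4, -0.5, 0.5]
width: 0.412
```

arm_command:
  deltas:
    - {"xyz": [4, 0, 0], "turn": 0, "jaw": 100}
    - {"xyz": [8, 0, 0], "turn": 0, "jaw": 80}
    - {"xyz": [12, 0, 0], "turn": 0, "jaw": 80}
    - {"xyz": [16, 0, 0], "turn": 0, "jaw": 80}
    - {"xyz": [20, 0, 0], "turn": 0, "jaw": 80}

```text
clock: 25.45
position: [0.5624, 0.0175, 0.2111]
ee_rot: [-2.054, -2.374, 0.023]
force: [-0.1, 0.7, -0.1]
width: 0.675
```

arm_command:
  deltas:
    - {"xyz": [4, 0, 0], "turn": 0, "jaw": 80}
    - {"xyz": [8, 0, 0], "turn": 0, "jaw": 80}
    - {"xyz": [10, 0, 0], "turn": 0, "jaw": 80}
    - {"xyz": [10, 0, 0], "turn": 0, "jaw": 80}
    - {"xyz": [10, 0, 0], "turn": 0, "jaw": 80}

```text
clock: 25.87
position: [0.5478, 0.1178, 0.2109]
ee_rot: [-2.051, -2.377, 0.022]
force: [-0.2, -0.3, -0.6]
width: 0.687
```

```bash
python3 -c "
from h import *
from cell import get_image
s=get_image('side');t=get_image('top')
f=lambda i,a,b,c,d: cv2.resize(i['frame'][a:b,c:d,::-1],(400,400))
cv2.imwrite('pics/f15.png',np.hstack([f(s,80,260,180,360),f(t,90,270,260,440)]))
go(.59,-.181,.2,9)
for n,im in (('side',s),('top',t)):
  C=cloud(im);m=cv2.inRange(hsv(im),(18,100,100),(35,255,255))
  k,l,st,c=cv2.connectedComponentsWithStats(m)
  for i in range(1,k):
    q=C[l==i]
    if st[i,4]>15 and np.median(q[:,0])<.75: print(n,st[i],np.median(q,0).round(4),'ray085',ray(im,c[i],.085)[0].round(4))
  C=cloud(im);tote(im,(.42,.76,-.33,-.05),.102,zt=.004)
"
```

```text
t 25.97 pos [0.5483 0.115  0.2108] yaw_y 8.2 tilt 0.83 j7 0.04 w 0.684 F [-0.2 -0.4 -0.4] -> d [-29.88  -0.06   1.34] turn -0.8
side [489  25  63  50 439] [-0.3983 -1.4472 -0.0872] ray085 [-0.2302 -1.0396  0.085 ]
side [ 359   73   53   33 1476] [ 0.2102 -1.2001 -0.1673] ray085 [ 0.2766 -0.6869  0.085 ]
side [468  82  12  29  70] [-0.3632 -1.6628 -0.4202] ray085 [-0.0061 -0.6582  0.085 ]
side [314 102  14   4  43] [ 0.476  -0.6463  0.0315] ray085 [ 0.4748 -0.5484  0.085 ]
side [331 163  14  21 189] [ 0.4087 -0.3008  0.0229] ray085 [ 0.4121 -0.2138  0.085 ]
side [220 189  47   3  73] [0.5837 0.1463 0.3033] ray085 [ 0.6428 -0.1057  0.085 ]
side [311 220  20  23 326] [ 0.4388 -0.0561  0.0302] ray085 [0.4399 0.0016 0.085 ]
side [316 362  22  33 393] [0.4051 0.2979 0.0317] ray085 [0.409  0.3263 0.085 ]
n 69 size [0.2143 0.0506] ends w 0.037 0.002 ctr [ 0.6123 -0.2062] tab dir deg -156.57 tab [ 0.512 -0.25 ]
top [ 31 134  27  31 205] [0.653  0.4803 0.0187] ray085 [0.6387 0.4479 0.085 ]
top [345 165   9  10  66] [ 0.5869 -0.1814  0.0844] ray085 [ 0.5864 -0.181   0.085 ]
top [283 234  21  22 287] [ 0.4347 -0.0647  0.0337] ray085 [ 0.434  -0.0643  0.085 ]
top [389 249  27  18 200] [ 0.4058 -0.3036  0.0325] ray085 [ 0.4051 -0.2875  0.085 ]
n 532 size [0.2179 0.0688] ends w 0.039 0.068 ctr [ 0.5895 -0.1814] tab dir deg 8.73 tab [ 0.697 -0.165]
```

View pics/f15.png

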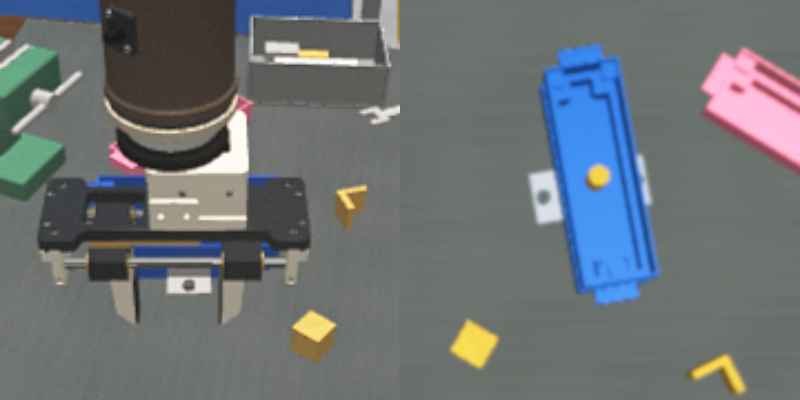

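Top view: the thin blank stands in the middle of the upper tote at (597,176). Its top reads 0.0844 (0.085 expected). The upper tote sits over the base with its tab at the opposite end, and the square, angle and pink tote have not been touched. Handing in.

```bash
python3 -c "
from cell import sign_off
print(sign_off())"
```

```text
the job is handed in; nothing more can be done
None
```

The job is done and handed in at about 26 s of the 106 s allowed. Both thick round blanks stand in the clipped tote. The loose tote is stacked on it, turned end for end, and the thin round blank stands on end in the middle of the upper tote. The gripper is open and clear of everything.

**What the last checks showed**
- **Upper tote:** its rim reads 0.101–0.102 m along the whole length, as it should when stacked level. Its centre is within 1 mm of the lower tote's, and the tabs point to 8.7° and −171°.
- **Thin blank:** its top is at 0.0844 m (0.085 m expected), so it is standing.
- **Thick blanks:** both were seen in the lower tote before stacking. The upper tote then hid them, so I could not check them again.
- **Other parts:** the square, flat bar, angle, brown blank and pink tote were never gripped. My images show no sign that any of them moved.

**What went wrong or disagreed**
- **First grip:** it was about 9 mm off because I measured while the arm was still moving. I reopened, recentred and gripped again.
- **Camera readings:** the top and side views differed by 2–4 mm, so I mostly used values between them or compared positions within one view.
- **Tool tilt:** the tool drifted up to about 1.2° off vertical. The tote still settled level on release.
- **Final side view:** the arm blocked it, so the last position check rests on the top camera.

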